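# Rack the washed collar brushes and check their dampness

## Task

Lay every collar brush that is out on the board squarely across the two narrow rails of the raised drying rack, bristles hanging down between the rails. Once all are racked, take the moisture meter and touch its tip gently to the steel stud on each brush, from the longest brush to the shortest, holding it steady there for a good second each time. Finally hang the meter back upright in its rest, leave the brushes lying on the rack and do not disturb the bottle, jar and scoop.

Things in the scene. Friction and masses are not known exactly. Their poses are not given: they have to be found in the camera images.
- rack: drying rack, fixed: two narrow level steel rails, 10 mm wide and 300 mm long along the rack's y axis, their middles at x = -36 and +36 mm (62 mm clear gap between them), their tops 70 mm above the origin. White end plates 10 mm thick at y = -155 and +155 mm rise to 82 mm. Origin on the board under the rack's middle. Room for four brushes side by side, 75 mm apart, at y = -112, -37, +37, +112 mm.
- stand: rest for the meter, fixed grey plastic: base 90 x 84 x 10 mm with two upright prongs, each 10 mm thick in y and 60 mm long in x, their tops at 62 mm, with a 34 mm gap between them. The meter hangs here by its collar, nose down between the prongs. Origin on the board under the middle of the gap.
- meter: moisture meter, 150 g, upright in its rest at the start; 100 mm tall, z axis up. Origin at the very tip of its nose (ball-like, 6 mm wide). Steel nose up to 22 mm wide from z = 0 to 38 mm; round black collar of 52 mm diameter from z = 38 to 46 mm; above it a square grey grip, 26 x 26 mm with its sides along x and y, from z = 46 to 100 mm. In its rest the tip is 24 mm above the board.
- brush_longest: collar brush, longest of four kinds (may be absent), 120 g: wooden back 165 mm long (x) x 44 mm wide (y), from z = 18 to 30 mm; under its middle a stiff bristle block 50 mm (x) x 34 mm (y) x 18 mm high; on top a wooden grip rib 52 mm (x) x 18 mm (y) from z = 30 to 54 mm. Origin at the centre of the bristles' underside, z up.
- stud_longest (a point): centre of the top of the dark steel measuring stud (14 mm diameter, 2 mm high) on the back of the longest brush, 38 mm from its middle along +x, 32 mm above its origin (may be absent)
- brush_long: collar brush, second longest of four kinds (may be absent), 120 g: wooden back 145 mm long (x) x 44 mm wide (y), from z = 18 to 30 mm; under its middle a stiff bristle block 50 mm (x) x 34 mm (y) x 18 mm high; on top a wooden grip rib 52 mm (x) x 18 mm (y) from z = 30 to 54 mm. Origin at the centre of the bristles' underside, z up.
- stud_long (a point): centre of the top of the dark steel measuring stud (14 mm diameter, 2 mm high) on the back of the long brush, 38 mm from its middle along +x, 32 mm above its origin (may be absent)
- brush_short: collar brush, third longest of four kinds (may be absent), 120 g: wooden back 125 mm long (x) x 44 mm wide (y), from z = 18 to 30 mm; under its middle a stiff bristle block 50 mm (x) x 34 mm (y) x 18 mm high; on top a wooden grip rib 52 mm (x) x 18 mm (y) from z = 30 to 54 mm. Origin at the centre of the bristles' underside, z up.
- stud_short (a point): centre of the top of the dark steel measuring stud (14 mm diameter, 2 mm high) on the back of the short brush, 38 mm from its middle along +x, 32 mm above its origin (may be absent)
- brush_shortest: collar brush, shortest of four kinds (may be absent), 120 g: wooden back 105 mm long (x) x 44 mm wide (y), from z = 18 to 30 mm; under its middle a stiff bristle block 50 mm (x) x 34 mm (y) x 18 mm high; on top a wooden grip rib 52 mm (x) x 18 mm (y) from z = 30 to 54 mm. Origin at the centre of the bristles' underside, z up.
- stud_shortest (a point): centre of the top of the dark steel measuring stud (14 mm diameter, 2 mm high) on the back of the shortest brush, 38 mm from its middle along +x, 32 mm above its origin (may be absent)
- pump_bottle: white pump dispenser bottle, 72 mm diameter, 198 mm tall; origin under its centre. Leave it alone.
- clasp_jar: glass jar with hinged steel clasp, 86 mm diameter, 114 mm tall; origin under its centre. Leave it alone.
- scoop: yellow plastic scoop 70 x 55 x 35 mm with an 85 mm handle towards its -x; origin under its cup. Leave it alone.
There are look-alikes about, which are no part of the job. Leave any blue look-alike of the brush_short alone.

How it is judged (in metres and radians):
On the way, in this order (a step that is already met when the one before it is completed fails the run):
1. all brushes lie across both rails of the rack, bristles down, let go (z of brush_longest in the frame of rack between 0.047 and 0.057 m and x of brush_longest in the frame of rack between -0.014 and 0.014 m and y of brush_longest in the frame of rack between -0.15 and 0.15 m and angle between each of brush_longest, brush_long, brush_short, brush_shortest's own z axis and vertical below 0.12 rad and angle between the x axis of each of brush_longest, brush_long, brush_short, brush_shortest and the x axis of rack, either way round below 0.35 rad and contact force between the fingers and brush_longest below 0.1 N and z of brush_long in the frame of rack between 0.047 and 0.057 m and x of brush_long in the frame of rack between -0.014 and 0.014 m and y of brush_long in the frame of rack between -0.15 and 0.15 m and contact force between the fingers and brush_long below 0.1 N and z of brush_short in the frame of rack between 0.047 and 0.057 m and x of brush_short in the frame of rack between -0.014 and 0.014 m and y of brush_short in the frame of rack between -0.15 and 0.15 m and contact force between the fingers and brush_short below 0.1 N and z of brush_shortest in the frame of rack between 0.047 and 0.057 m and x of brush_shortest in the frame of rack between -0.014 and 0.014 m and y of brush_shortest in the frame of rack between -0.15 and 0.15 m and contact force between the fingers and brush_shortest below 0.1 N), for 0.3 s.
2. the meter's tip rests on the stud of the longest brush, on the rack, for a second (distance between meter and stud_longest below 0.0085 m and contact force between meter and brush_longest above 0.1 N and z of brush_longest in the frame of rack between 0.047 and 0.057 m and x of brush_longest in the frame of rack between -0.014 and 0.014 m and y of brush_longest in the frame of rack between -0.15 and 0.15 m and angle between brush_longest's own z axis and vertical below 0.12 rad and angle between the x axis of brush_longest and the x axis of rack, either way round below 0.35 rad and contact force between the fingers and brush_longest below 0.1 N), for 0.8 s.
3. the meter's tip rests on the stud of the long brush, on the rack, for a second (distance between meter and stud_long below 0.0085 m and contact force between meter and brush_long above 0.1 N and z of brush_long in the frame of rack between 0.047 and 0.057 m and x of brush_long in the frame of rack between -0.014 and 0.014 m and y of brush_long in the frame of rack between -0.15 and 0.15 m and angle between brush_long's own z axis and vertical below 0.12 rad and angle between the x axis of brush_long and the x axis of rack, either way round below 0.35 rad and contact force between the fingers and brush_long below 0.1 N), for 0.8 s.
4. the meter's tip rests on the stud of the short brush, on the rack, for a second (distance between meter and stud_short below 0.0085 m and contact force between meter and brush_short above 0.1 N and z of brush_short in the frame of rack between 0.047 and 0.057 m and x of brush_short in the frame of rack between -0.014 and 0.014 m and y of brush_short in the frame of rack between -0.15 and 0.15 m and angle between brush_short's own z axis and vertical below 0.12 rad and angle between the x axis of brush_short and the x axis of rack, either way round below 0.35 rad and contact force between the fingers and brush_short below 0.1 N), for 0.8 s.
5. the meter's tip rests on the stud of the shortest brush, on the rack, for a second (distance between meter and stud_shortest below 0.0085 m and contact force between meter and brush_shortest above 0.1 N and z of brush_shortest in the frame of rack between 0.047 and 0.057 m and x of brush_shortest in the frame of rack between -0.014 and 0.014 m and y of brush_shortest in the frame of rack between -0.15 and 0.15 m and angle between brush_shortest's own z axis and vertical below 0.12 rad and angle between the x axis of brush_shortest and the x axis of rack, either way round below 0.35 rad and contact force between the fingers and brush_shortest below 0.1 N), for 0.8 s.
At the end, for the whole second after the job is handed in: each brush let go and at rest on the rack: 47-57 mm above its origin, within 14 mm of mid-rails, between the end plates, level to 0.12 rad, across to 0.35 rad; meter at rest in its stand: tip 20-28 mm above the board, within 14 mm of the middle, upright to 0.1 rad (all of step 1 and linear speed of each of brush_longest, brush_long, brush_short, brush_shortest, meter below 0.02 m/s and horizontal distance between meter and stand below 0.014 m and height (world z) of meter between 0.02 and 0.028 m and angle between meter's own z axis and vertical below 0.1 rad); the robot touches nothing.
It fails at once if pump_bottle is moved more than 3 cm (distance of pump_bottle from where it was at the start of the episode above 0.03 m).
It fails at once if clasp_jar is moved more than 3 cm (distance of clasp_jar from where it was at the start of the episode above 0.03 m).
It fails at once if scoop is moved more than 3 cm (distance of scoop from where it was at the start of the episode above 0.03 m).
It fails at once if the meter is pressed onto a brush with more than 25 N (contact force between meter and brush_longest above 25 N or contact force between meter and brush_long above 25 N or contact force between meter and brush_short above 25 N or contact force between meter and brush_shortest above 25 N).
Of brush_longest, brush_long, brush_short, brush_shortest only 3 to 4 are there at a start; the rules pass over those that are not, and their reading is None.
At some moment in a run one of brush_longest, brush_long, brush_short, brush_shortest may be knocked a few centimetres aside while the robot is not near it.
It also fails if it takes over 210 s, if anything falls off the work surface, if the arm or the gripper's body presses on something with over 40 N, if the wrist force passes 120 N, or if a joint passes its speed limit or range.

## Robot

A 6-joint arm with a two-finger parallel gripper is mounted at the origin on the work surface. World frame = base frame: x ahead of the robot, y to its left, z up, the work surface at z = 0. Lengths are in mm, angles in rad, forces in N, time in s.
With the tool pointing down it reaches from about 350 to 875 mm from the base axis. Payload 4.2 kg.
Tool frame: the origin (TCP) lies between the finger pads; the fingertips stand 17 mm ahead of it and the grasp point (between the pads) lies 2 mm behind it (nose_length is the distance from the TCP to the fingertips, in mm); z points along the fingers, y is the direction in which the jaws open and shut (so a half turn about z gives the same grasp; the last joint's range is limited). The gripper opens to 85 mm and grips with 20 to 120 N. Pads are 22 mm wide; open, the fingers measure 114 mm over their backs; the gripper's body (76 mm by 85 mm) begins 54 mm behind the grasp point. The pads swing forward as they close: fully open they stand 13 mm farther back than shut.
Start: joints at [-0.951, 0.385, 0.008, 0, -1.194, -0.259], TCP at [220.653, -584.732, 248.312] pointing down, gripper open.
Joint ranges: [-3.14, 3.14], [-1.21, 2.06], [-1.07, 1.41], [-3.16, 2.05], [-2.99, -0.16], [-3.1, 3.1]. Speed limits (rad/s): [2.79, 2.79, 3.14, 3.14, 3.14, 3.14].

## Interface

Orientations are given as a unit quaternion [x, y, z, w].
In Python, from bench import * gives the robot as it stands.
- The arm moves only by the tool jog_arm, never from a script. Its argument "increments" is a list of rows, each a list of 4 numbers: the shift along the tool's x, y, z in m, then the turn about the tool's z in degrees. A call has 1 to 10 rows; each row is the pose to reach, as a shift and turn from the pose measured when the call began, along the tool's axes at that moment; what a row does not reach only later rows make up. A row lasts 1/8 s, in which the tool goes at most 62.5 mm and 10.7 degrees, less where a joint would pass 70% of its speed; a pose out of reach is approached as far as the arm can. A call with a gripper value outside its range is refused whole. "hand" is the gripper's target within -1 to 1 (fully open at 1, half-way at 0, shut at -1), set as the call begins (left out, the last holds). The fingers move at their own pace and stop on an object; the grip force is fixed at half the most. Time passes only in rows, so rows that repeat a pose let the fingers close. It gives the time, the measured TCP pose, the force and the opening at its end, in the units of the state.
- read_state(): the state, without advancing time (a new reading comes with each control period).
- get_image(name): name is "scene" or "top" or "wrist"; returns the picture (384x512x3 uint8, red, green, blue); there is no depth.
- calibration(name): a dict with "fx", "fy", "cx", "cy" (pixels), "position" and "rotation" of the camera in the world; the wrist camera has in their place "hand_eye" (4x4, takes a point from camera to tool coordinates, whose origin is the TCP and whose axes are the flange's). Camera axes: x right, y up, looking along -z (the intrinsics and any distortion apply to the point x, -y, -z); pixel columns grow to the right and rows downward; lengths in mm; the calibration is good to about 2 mm. A picture is of the moment at which its call begins: read the wrist's pose just before it. calibration takes no time and is no camera call.
- job_done(): hands the job in, once; it reports no verdict.
The state is a dict: "clock": time; "joints": joint angles; "joint_vel": joint speeds; "joint_efforts": joint torques, N m; "position": TCP position; "ee_rot": TCP orientation; "contact_force": force on the tool from outside, world axes, zero at the start; "wrist_torque": the same for the moment, N m; "gripper_width": finger opening in mm.
Only numpy, scipy, OpenCV 4.12 (cv2) and the standard library are available. Lean on these libraries where they do the work, as an engineer would, in place of code of your own. Each camera call takes 0.05 s, during which the arm holds its last target.

## Working session

There is one attempt and no reset: what is moved stays moved. The work goes in short steps, Python scripts to look and compute and a tool call to move; the robot and the scene stay as the last step left them, time stands still between calls to the robot, and variables do not carry over. Pictures are saved under pics/ and viewed, and the job is handed in when it is done.

Besides the shell and the picture viewer there is one more tool, called after "Request:" as name([rows], argument=value, ...), one row to a line, values as JSON. jog_arm: Moves the arm, as the interface text tells. Its arguments: {"type":"object","properties":{"increments":{"type":"array"},"hand":{"type":"number"}},"required":["increments"]}

```bash
mkdir -p pics; ls; python3 - <<'E'
from bench import *
import cv2
print(read_state())
for n in("scene","top","wrist"):
    print(n,calibration(n))
    cv2.imwrite(f"pics/{n}0.png",get_image(n)[:,:,::-1])
E
```

```text
pics
{'clock': 0.0, 'joints': array([-9.51427370e-01,  3.85538069e-01,  6.64002288e-03, -5.19478430e-04,
       -1.19401193e+00, -2.58600844e-01]), 'joint_vel': array([ 0.00033845, -0.00072473,  0.00075808,  0.00089264, -0.00085281,
        0.00011854]), 'joint_efforts': array([ 7.11629746e-04, -3.92289305e+01,  1.88405961e+01,  4.18628857e+00,
       -4.62869735e-03,  3.08833023e-06]), 'position': array([ 220.45136401, -584.24335322,  247.23522861]), 'ee_rot': array([-1.79313039e-01,  9.83791471e-01,  1.05922786e-03, -2.30644784e-04]), 'contact_force': array([ 0.11082604,  0.3042633 , -0.47238936]), 'wrist_torque': array([-0.00614274, -0.04118584, -0.01778298]), 'gripper_width': 85.32077459671457}
scene {'fx': 360.17310749773, 'fy': 360.17310749773, 'cx': 257.7878689590438, 'cy': 189.80092805444409, 'position': array([1278.52780222,  282.65470361,  651.05543982]), 'rotation': array([0.24114299, 0.402293  , 0.74513141, 0.4741198 ])}
top {'fx': 492.22081446289894, 'fy': 492.22081446289894, 'cx': 261.476440746709, 'cy': 190.1799188001458, 'position': array([ 379.47257232,  -94.53086661, 1189.24593362]), 'rotation': array([-0.03637247,  0.04960545,  0.71123995, -0.70025287])}
wrist {'fx': 307.0592701993228, 'fy': 307.0592701993228, 'cx': 252.72081461194637, 'cy': 193.2482321566443, 'hand_eye': array([[ 1.54898103e-03,  9.56301591e-01,  2.92377952e-01,
         7.58069494e+01],
       [ 9.99998787e-01, -1.43341855e-03, -6.09480686e-04,
         3.37268313e-01],
       [-1.63747371e-04,  2.92378542e-01, -9.56302652e-01,
        -1.25160846e+02],
       [ 0.00000000e+00,  0.00000000e+00,  0.00000000e+00,
         1.00000000e+00]])}
```

View pics/top0.png

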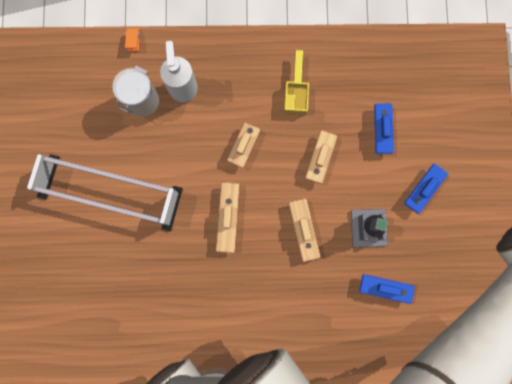

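View pics/scene0.png

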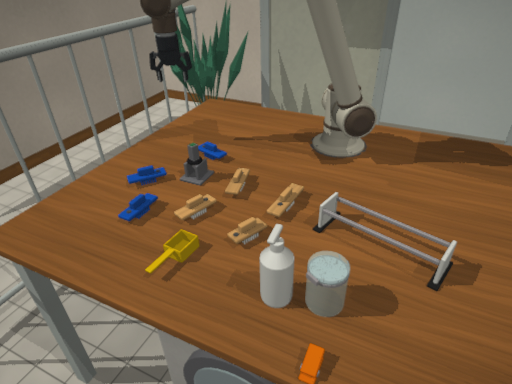

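View pics/wrist0.png

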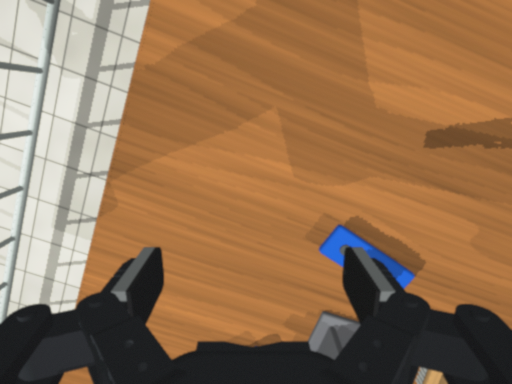

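```bash
cat > h.py <<'E'
from bench import *
import numpy as np, cv2
from scipy.spatial.transform import Rotation as R
def cam(n,st=None):
    c=calibration(n); K=(c['fx'],c['fy'],c['cx'],c['cy'])
    if 'hand_eye' in c:
        T=np.eye(4);T[:3,:3]=R.from_quat(st['ee_rot']).as_matrix();T[:3,3]=st['position'];T=T@c['hand_eye']
        return K,T[:3,3],T[:3,:3],c
    return K,np.array(c['position']),R.from_quat(c['rotation']).as_matrix(),c
def ray(C,u,v):
    K,p,Rm,_=C
    return p,Rm@np.array([(u-K[2])/K[0],-(v-K[3])/K[1],-1.])
def unproj(C,u,v,z):
    p,d=ray(C,u,v); return p+d*(z-p[2])/d[2]
def proj(C,P):
    K,p,Rm,_=C; q=Rm.T@(np.asarray(P,float)-p); q=q/-q[2]
    return np.array([K[2]+K[0]*q[0],K[3]-K[1]*q[1]])
def crop(img,x0,y0,x1,y1,s,name):
    cv2.imwrite(name,cv2.resize(img[y0:y1,x0:x1,::-1],None,fx=s,fy=s,interpolation=cv2.INTER_CUBIC))
def show(name):pass
E
python3 - <<'E'
from h import *
im=cv2.imread('pics/top0.png')[:,:,::-1]
crop(im,200,110,350,270,5,'a.png'); 
import os
crop(im,210,115,350,265,4,'pics/t_br.png')
crop(im,20,145,190,240,4,'pics/t_rack.png')
crop(im,340,190,440,310,5,'pics/t_meter.png')
print(list(calibration('top')))
C=cam('top')
for u,v,z in [(228,217,30),(305,230,30),(321,157,30),(244,145,30),(40,172,82),(172,205,82),(378,226,100)]: print(unproj(C,u,v,z).round(1))
E
```

```text
['fx', 'fy', 'cx', 'cy', 'position', 'rotation']
[458.6 -37.6  30. ]
[ 425.2 -218.3   30. ]
[ 599.1 -261.5   30. ]
[630.8 -77.3  30. ]
[563.3 383.2  82. ]
[484.   85.6  82. ]
[ 428.7 -373.4  100. ]
```

View pics/t_br.png

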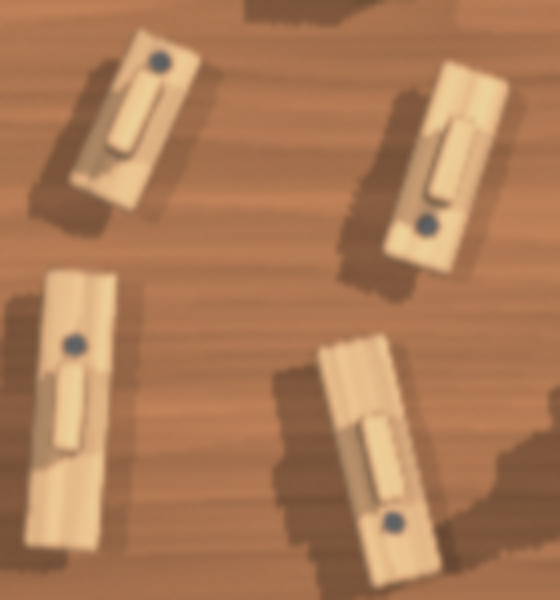

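View pics/t_rack.png

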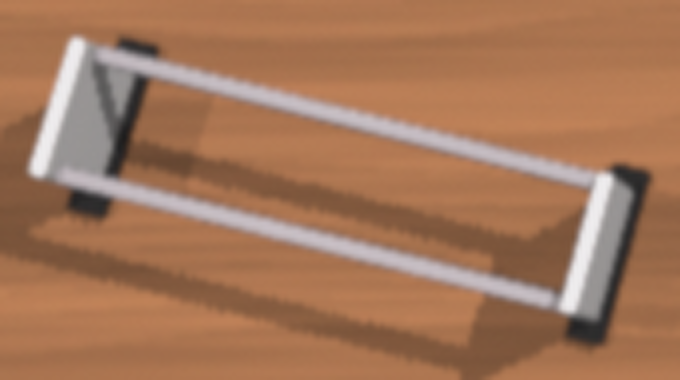

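View pics/t_meter.png

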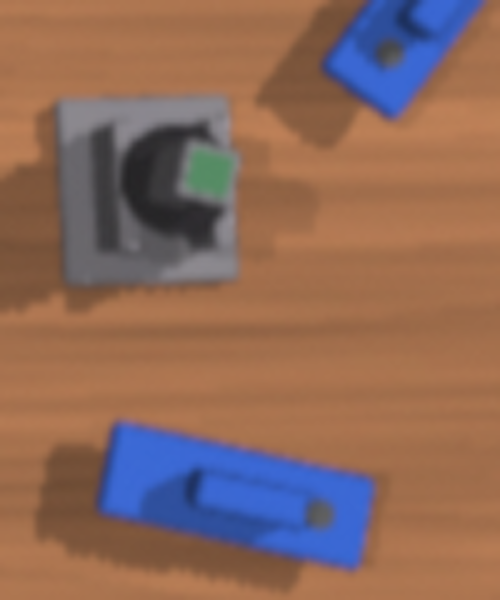

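```bash
cat > fit.py <<'E'
from h import *
C=cam('top')
def P(u,v,z,o=(210,115),s=4): return unproj(C,(u+.5)/s-.5+o[0],(v+.5)/s-.5+o[1],z)
B={'shortest':[(140,30),(201,55),(133,209),(70,183),(159,62)],'short':[(447,60),(509,85),(450,272),(384,250),(427,225)],
'longest':[(47,270),(117,273),(97,550),(25,545),(75,345)],'long':[(318,348),(384,334),(442,568),(374,586),(393,522)]}
for n,c in B.items():
    q=np.array([P(u,v,30) for u,v in c[:4]]); s=P(*c[4],32)
    m=q.mean(0); L=[np.linalg.norm(q[i]-q[(i+1)%4]).round(1) for i in range(4)]
    d=(q[0]+q[1]-q[2]-q[3])/2; 
    if (s-m)@d<0:d=-d
    print(n,m.round(1),L,'stud',s.round(1),np.linalg.norm((s-m)[:2]).round(1),'ang',np.degrees(np.arctan2(d[1],d[0])).round(1),np.degrees(np.arctan2(*(s-m)[1::-1])).round(1))
o=(20,145)
pl=[P(u,v,82,o) for u,v in [(78,40),(37,178),(604,173),(570,311)]]
r=[P(u,v,70,o) for u,v in [(100,55),(590,180),(60,177),(555,300)]]
print('plates',np.round(pl,1),np.mean(pl,0))
a=(pl[0]+pl[1]-pl[2]-pl[3])/2; print('len',np.linalg.norm(a),np.degrees(np.arctan2(a[1],a[0])))
for i in(0,2):
    d=r[i]-r[i+1];print('rail',np.degrees(np.arctan2(d[1],d[0])),r[i].round(1),r[i+1].round(1))
ax=a/np.linalg.norm(a);nx=np.array([ax[1],-ax[0],0])
print('rail offsets',[((x-np.mean(pl,0))@nx).round(1) for x in r])
o=(340,190)
t=np.array([P(u,v,124,o,5) for u,v in [(187,148),(238,152),(232,198),(180,193)]]);print('meter',t.round(1),t.mean(0))
for i in (0,1):
    d=t[i]-t[i+1];print(np.degrees(np.arctan2(d[1],d[0])),np.linalg.norm(d))
b=np.array([P(u,v,10,o,5) for u,v in [(57,100),(228,96),(240,275),(67,287)]]);print('base',b.round(1),b.mean(0))
for i in range(4):
    d=b[i]-b[(i+1)%4];print(np.degrees(np.arctan2(d[1],d[0])),np.linalg.norm(d))
for u,v,z in [(139,90,110),(178,78,190),(297,95,30),(298,60,30),(132,40,20),(384,128,30)]: print(unproj(C,u,v,z).round())
E
python3 fit.py
```

```text
shortest [632.5 -76.6  30. ] [np.float64(39.8), np.float64(102.5), np.float64(40.8), np.float64(102.5)] stud [666.7 -90.7  32. ] 37.0 ang -24.5 -22.5
short [ 601.2 -262.9   30. ] [np.float64(40.3), np.float64(119.9), np.float64(41.4), np.float64(122.5)] stud [ 565.3 -249.1   32. ] 38.4 ang 160.6 159.0
longest [459.3 -36.5  30. ] [np.float64(41.6), np.float64(163.6), np.float64(42.1), np.float64(162.4)] stud [496.5 -38.9  32. ] 37.3 ang -4.8 -3.7
long [ 427.1 -217.1   30. ] [np.float64(40.1), np.float64(141.3), np.float64(41.3), np.float64(143.1)] stud [ 389.7 -223.9   32. ] 38.1 ang -167.9 -169.7
plates [[603.3 386.6  82. ]
 [524.7 406.5  82. ]
 [522.9  88.9  82. ]
 [445.3 107.4  82. ]] [524.02931617 247.35431541  82.        ]
len 308.93504668310777 75.0180813525556
rail 74.78592965604219 [596.8 379.   70. ] [520.6  98.8  70. ]
rail 75.18606187261607 [526.6 399.   70. ] [452.3 118.1  70. ]
rail offsets [np.float64(36.2), np.float64(35.1), np.float64(-36.7), np.float64(-35.8)]
meter [[ 442.4 -365.7  124. ]
 [ 440.3 -387.9  124. ]
 [ 420.4 -384.3  124. ]
 [ 422.9 -361.8  124. ]] [ 431.50005097 -374.92868784  124.        ]
84.63332674039025 22.291976875926483
-10.167035494459656 20.224032052412774
base [[ 473.2 -332.8   10. ]
 [ 473.9 -415.7   10. ]
 [ 388.  -417.4   10. ]
 [ 383.6 -334.2   10. ]] [ 429.68655061 -375.04815363   10.        ]
90.46819238579208 82.89775919394734
1.135045871563214 85.94935465940462
-87.02462206874101 83.39460416224459
-179.15877416274952 89.59350238149742
[743. 157. 110.]
[741.  57. 190.]
[ 753. -208.   30.]
[ 842. -213.   30.]
[901. 197.  20.]
[ 668. -417.   30.]
```

```bash
cat > go.py <<'E'
from h import *
import sys
def yaw(st):
    m=R.from_quat(st['ee_rot']).as_matrix(); return np.degrees(np.arctan2(m[1,1],m[0,1]))
def go(x,y,z,yw=None):
    st=read_state(); m=R.from_quat(st['ee_rot']).as_matrix()
    d=m.T@(np.array([x,y,z])-st['position'])
    t=0 if yw is None else (yaw(st)-yw+90)%180-90
    print('t',st['clock'].__round__(2),'pos',st['position'].round(1),'yaw_y',yaw(st).round(1),'tilt',(m[:2,2]).round(4),'w',round(st['gripper_width'],1),'F',st['contact_force'].round(1),'q',st['joints'].round(2))
    print('shift',(d/1000).round(4),'turn',round(t,1),'rows>=',round(np.linalg.norm(d)/62.5,1))
if __name__=='__main__': go(*[float(a) for a in sys.argv[1:]])
E
python3 go.py 459 -36.2 160 85.5; python3 go.py 459 -36.2 247 85.5
```

```text
t 0.15 pos [ 220.5 -584.4  247.4] yaw_y 110.7 tilt [-0.0007  0.0016] w 85.6 F [ 0.5 -0.   0.5] q [-0.95  0.39  0.01 -0.   -1.19 -0.26]
shift [-0.4166  0.4286  0.0881] turn 25.2 rows>= 9.7
t 0.15 pos [ 220.5 -584.4  247.4] yaw_y 110.7 tilt [-0.0007  0.0016] w 85.6 F [ 0.5 -0.   0.5] q [-0.95  0.39  0.01 -0.   -1.19 -0.26]
shift [-0.4166  0.4287  0.0011] turn 25.2 rows>= 9.6
```

Request:
jog_arm([
  [-0.03, 0.03, 0, 3],
  [-0.07, 0.07, 0, 7],
  [-0.11, 0.115, 0, 11],
  [-0.155, 0.16, 0, 15],
  [-0.2, 0.205, 0, 18],
  [-0.245, 0.25, 0, 22],
  [-0.285, 0.295, 0.01, 25],
  [-0.33, 0.34, 0.03, 25],
  [-0.37, 0.385, 0.06, 25.2],
  [-0.4166, 0.4286, 0.088, 25.2],
], hand=0)

```text
clock: 1.4
position: [452.1, -49.1, 166.9]
ee_rot: [0.039, 0.999, 0.001, -0.0]
contact_force: [0.4, -0.9, -0.6]
gripper_width: 42.7
```

```bash
python3 go.py 459 -36.2 50 85.5
```

```text
t 1.4 pos [452.1 -49.1 166.9] yaw_y 85.5 tilt [0.     0.0017] w 42.7 F [ 0.4 -0.9 -0.6] q [ 0.25  0.18 -0.51 -0.   -0.88 -1.9 ]
shift [-0.0059  0.0132  0.1169] turn -0.0 rows>= 1.9
```

Request:
jog_arm([
  [-0.006, 0.0132, 0.01, 0],
  [-0.006, 0.0132, 0.01, 0],
])

```text
clock: 1.65
position: [458.8, -35.8, 156.0]
ee_rot: [0.038, 0.999, 0.0, -0.001]
contact_force: [0.3, 0.0, 0.4]
gripper_width: 42.8
```

```bash
python3 go.py 459 -36.2 50 85.5; python3 - <<'E'
from h import *
im=get_image('wrist'); cv2.imwrite('pics/w1.png',im[:,:,::-1])
E
```

```text
t 1.65 pos [458.8 -35.8 156. ] yaw_y 85.6 tilt [-0.0024  0.0011] w 42.8 F [0.3 0.  0.4] q [ 0.28  0.2  -0.51 -0.   -0.86 -1.92]
shift [-0.0005 -0.0005  0.106 ] turn 0.1 rows>= 1.7
```

View pics/w1.png

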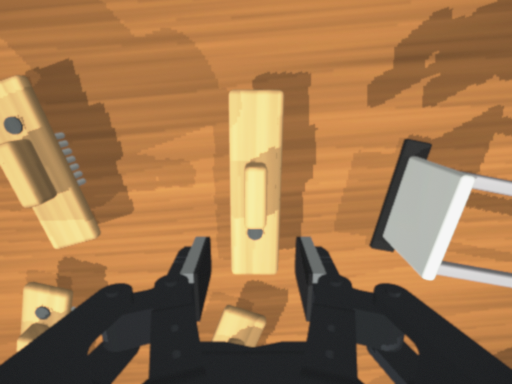

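```bash
python3 - <<'E'
from h import *
st=read_state(); C=cam('wrist',st)
u=lambda s:np.array([np.cos(np.radians(-4.5)),np.sin(np.radians(-4.5)),0])*s
p=np.array([459,-36.2,0])
for s,z in[(-26,54),(26,54),(38,32),(-82.5,30),(82.5,30)]: print(s,proj(C,p+u(s)+[0,0,z]).round(1))
print(unproj(C,256,92,30),unproj(C,255,273,30),unproj(C,255,234,32))
E
```

```text
-26 [253.1 168.6]
26 [253.  231.7]
38 [252.9 234. ]
-82.5 [253.2  90.8]
82.5 [252.8 276.8]
[377.77143954 -27.61604157  30.        ] [537.39166395 -40.30552869  30.        ] [497.03074467 -37.31183896  32.        ]
```

Request:
jog_arm([
  [0, 0, 0.04, 0],
  [0, 0, 0.08, 0],
  [0, 0, 0.1, 0],
  [-0.0005, 0, 0.106, 0],
  [-0.0005, 0, 0.106, 0],
])

```text
clock: 2.33
position: [459.6, -37.1, 51.4]
ee_rot: [0.04, 0.999, 0.001, -0.0]
contact_force: [0.1, 0.3, -0.1]
gripper_width: 42.4
```

Request:
jog_arm([
  [0, 0, 0, 0],
  [0, 0, 0, 0],
  [0, 0, 0, 0],
  [0, 0, 0, 0],
  [0, 0, 0, 0],
], hand=-1)

```text
clock: 2.95
position: [460.5, -36.9, 52.4]
ee_rot: [0.039, 0.999, 0.001, 0.001]
contact_force: [-0.6, -0.2, 7.1]
gripper_width: 16.8
```

Request:
jog_arm([
  [0, 0, -0.02, 0],
  [0, 0, -0.06, 0],
  [0, 0, -0.1, 0],
  [0, 0, -0.13, 0],
])

```text
clock: 3.45
position: [460.0, -37.0, 184.0]
ee_rot: [0.039, 0.999, 0.001, 0.001]
contact_force: [0.2, -0.2, -1.2]
gripper_width: 16.9
```

```bash
python3 go.py 553 355.5 190 75
```

```text
t 3.45 pos [460. -37. 184.] yaw_y 85.5 tilt [0.0031 0.0021] w 16.9 F [ 0.2 -0.2 -1.2] q [ 0.27  0.17 -0.47 -0.   -0.92 -1.92]
shift [-0.062   0.3986 -0.0049] turn 10.5 rows>= 6.5
```

Request:
jog_arm([
  [-0.006, 0.04, -0.005, 1],
  [-0.014, 0.09, -0.005, 2],
  [-0.023, 0.145, -0.005, 4],
  [-0.031, 0.2, -0.005, 6],
  [-0.04, 0.255, -0.005, 8],
  [-0.048, 0.31, -0.005, 10],
  [-0.056, 0.36, -0.005, 10.5],
  [-0.062, 0.3986, -0.005, 10.5],
  [-0.062, 0.3986, -0.005, 10.5],
  [-0.062, 0.3986, -0.005, 10.5],
])

```text
clock: 4.7
position: [552.2, 354.9, 189.1]
ee_rot: [0.13, 0.991, 0.0, 0.001]
contact_force: [-0.7, 0.2, -1.2]
gripper_width: 16.6
```

```bash
python3 go.py 553 355.5 108 75; python3 - <<'E'
from h import *
im=get_image('wrist'); cv2.imwrite('pics/w2.png',im[:,:,::-1])
E
```

```text
t 4.7 pos [552.2 354.9 189.1] yaw_y 75.0 tilt [0.0011 0.0007] w 16.6 F [-0.7  0.2 -1.2] q [ 0.82  0.48  0.01  0.   -1.1  -2.65]
shift [-0.0005  0.0007  0.0811] turn 0.0 rows>= 1.3
```

View pics/w2.png

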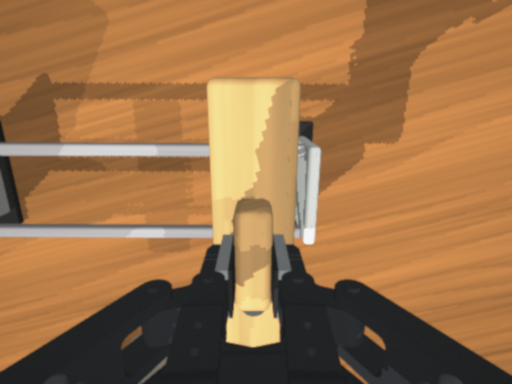

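```bash
python3 - <<'E'
from h import *
st=read_state(); C=cam('wrist',st)
o=np.array([524,247.4,0]);ax=np.array([np.cos(np.radians(75)),np.sin(np.radians(75)),0]);nx=np.array([ax[1],-ax[0],0])
for u,v,z in[(10,150,70),(200,151,70),(10,231,70),(200,232,70),(314,145,82),(309,243,82)]:
    d=unproj(C,u,v,z)-o; print((d@nx).round(1),(d@ax).round(1))
E
```

```text
-37.0 -83.0
-36.4 68.5
33.2 -99.2
34.1 65.1
-42.9 157.0
38.7 157.7
```

Request:
jog_arm([
  [-0.0005, 0.0005, 0.03, 0],
  [-0.0005, 0.0005, 0.06, 0],
  [-0.0005, 0.0005, 0.075, 0],
  [-0.0005, 0.0005, 0.083, 0],
  [-0.0005, 0.0005, 0.084, 0],
  [-0.0005, 0.0005, 0.084, 0],
])

```text
clock: 5.5
position: [553.7, 355.3, 106.7]
ee_rot: [0.131, 0.991, 0.001, 0.001]
contact_force: [-0.4, 0.1, -1.6]
gripper_width: 16.5
```

Not touching yet (target 105); lower about 1.5 mm, then release.

Request:
jog_arm([
  [0, 0, 0.002, 0],
  [0, 0, 0.002, 0],
  [0, 0, 0.002, 0],
])

```text
clock: 5.88
position: [553.8, 355.4, 104.9]
ee_rot: [0.131, 0.991, 0.001, 0.002]
contact_force: [0.3, 0.2, -1.1]
gripper_width: 16.7
```

Request:
jog_arm([
  [0, 0, 0, 0],
  [0, 0, 0, 0],
  [0, 0, 0, 0],
], hand=0)

```text
clock: 6.25
position: [553.8, 355.5, 105.1]
ee_rot: [0.131, 0.991, 0.002, 0.002]
contact_force: [1.1, 0.1, 0.0]
gripper_width: 42.6
```

Request:
jog_arm([
  [0, 0, -0.03, 0],
  [0, 0, -0.07, 0],
  [0, 0, -0.1, 0],
])

```text
clock: 6.62
position: [553.8, 355.5, 207.1]
ee_rot: [0.13, 0.991, 0.002, 0.002]
contact_force: [0.5, 0.3, 0.4]
gripper_width: 43.0
```

```bash
python3 go.py 427 -217.3 190 101.5;python3 - <<'E'
from h import *
im=get_image('top'); cv2.imwrite('pics/top1.png',im[:,:,::-1]); C=cam('top')
im=get_image('wrist'); cv2.imwrite('pics/w3.png',im[:,:,::-1])
E
```

```text
t 6.62 pos [553.8 355.5 207.1] yaw_y 75.0 tilt [0.0053 0.0039] w 43.0 F [0.5 0.3 0.4] q [ 0.82  0.47  0.03  0.   -1.13 -2.65]
shift [-0.0256 -0.5861  0.0142] turn -26.5 rows>= 9.4
```

View pics/top1.png

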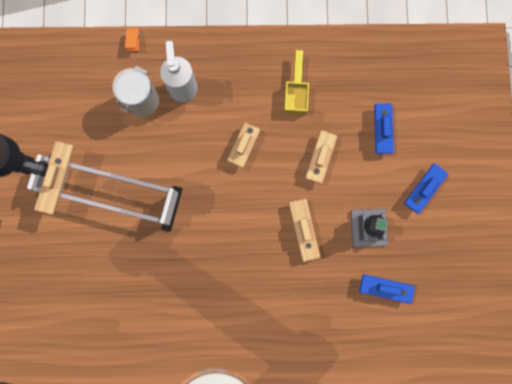

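View pics/w3.png

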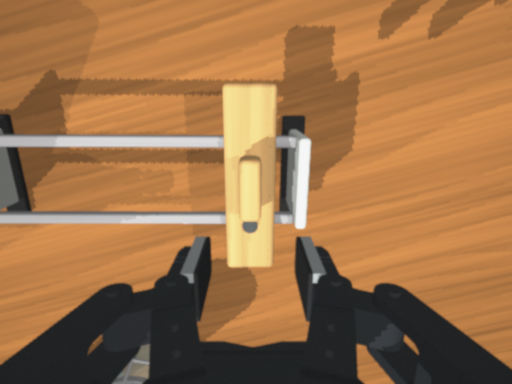

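Request:
jog_arm([
  [-0.002, -0.04, 0, -4],
  [-0.004, -0.095, 0, -8],
  [-0.007, -0.155, 0, -12],
  [-0.01, -0.215, 0, -16],
  [-0.012, -0.275, 0, -20],
  [-0.015, -0.335, 0, -23],
  [-0.018, -0.395, 0, -26.5],
  [-0.02, -0.455, 0, -26.5],
  [-0.023, -0.515, 0, -26.5],
  [-0.0256, -0.57, 0, -26.5],
])

```text
clock: 7.98
position: [431.7, -202.5, 203.6]
ee_rot: [-0.1, 0.995, 0.004, 0.006]
contact_force: [0.7, 0.2, 0.6]
gripper_width: 42.8
```

```bash
python3 go.py 427 -217.3 54 101.5
```

```text
t 7.97 pos [ 431.7 -202.5  203.6] yaw_y 101.5 tilt [0.0106 0.0084] w 42.8 F [0.7 0.2 0.6] q [-0.1   0.17 -0.41 -0.01 -0.98 -1.26]
shift [ 0.0093 -0.0145  0.1494] turn 0.0 rows>= 2.4
```

Request:
jog_arm([
  [0.009, -0.014, 0.03, 0],
  [0.0095, -0.0145, 0.08, 0],
  [0.0095, -0.0145, 0.12, 0],
  [0.0095, -0.0145, 0.145, 0],
  [0.0095, -0.0145, 0.149, 0],
  [0.0095, -0.0145, 0.149, 0],
  [0.0095, -0.0145, 0.149, 0],
])

```text
clock: 8.85
position: [427.7, -217.5, 55.5]
ee_rot: [-0.1, 0.995, 0.003, 0.007]
contact_force: [-0.7, 0.6, 0.7]
gripper_width: 42.8
```

Request:
jog_arm([
  [0, 0, 0, 0],
  [0, 0, 0, 0],
  [0, 0, 0, 0],
  [0, 0, 0, 0],
  [0, 0, 0, 0],
], hand=-1)

```text
clock: 9.48
position: [428.3, -217.5, 56.4]
ee_rot: [-0.101, 0.995, 0.003, 0.008]
contact_force: [-1.0, 1.9, 5.9]
gripper_width: 16.2
```

Request:
jog_arm([
  [0, 0, -0.02, 0],
  [0, 0, -0.06, 0],
  [0, 0, -0.1, 0],
  [0, 0, -0.135, 0],
  [0, 0, -0.135, 0],
])

```text
clock: 10.1
position: [427.7, -218.8, 194.0]
ee_rot: [-0.101, 0.995, 0.002, 0.011]
contact_force: [0.2, -0.1, -1.1]
gripper_width: 16.1
```

```bash
python3 go.py 533.6 283.1 192 75
```

```text
t 10.1 pos [ 427.7 -218.8  194. ] yaw_y 101.6 tilt [0.021  0.0064] w 16.1 F [ 0.2 -0.1 -1.1] q [-0.14  0.18 -0.42 -0.01 -0.95 -1.22]
shift [-0.2044  0.4704  0.0074] turn 26.6 rows>= 8.2
```

Request:
jog_arm([
  [-0.015, 0.035, 0, 3],
  [-0.038, 0.087, 0.001, 7],
  [-0.063, 0.145, 0.002, 11],
  [-0.088, 0.203, 0.003, 15],
  [-0.113, 0.261, 0.004, 18],
  [-0.138, 0.319, 0.005, 22],
  [-0.163, 0.377, 0.006, 26],
  [-0.187, 0.43, 0.007, 26.6],
  [-0.2044, 0.4704, 0.0074, 26.6],
  [-0.2044, 0.4704, 0.0074, 26.6],
])

```text
clock: 11.35
position: [533.2, 285.5, 189.1]
ee_rot: [0.129, 0.992, 0.003, 0.009]
contact_force: [0.0, -1.1, -1.4]
gripper_width: 16.4
```

```bash
python3 go.py 533.6 283.1 109 75
```

```text
t 11.35 pos [533.2 285.5 189.1] yaw_y 75.1 tilt [0.0181 0.0046] w 16.4 F [ 0.  -1.1 -1.4] q [ 0.76  0.39 -0.15  0.01 -1.02 -2.6 ]
shift [ 0.0003 -0.0029  0.0801] turn 0.1 rows>= 1.3
```

Request:
jog_arm([
  [0, -0.0025, 0.03, 0],
  [0, -0.0025, 0.06, 0],
  [0, -0.0025, 0.075, 0],
  [0, -0.0025, 0.08, 0],
  [0, -0.0025, 0.081, 0],
  [0, -0.0025, 0.082, 0],
  [0, -0.0025, 0.082, 0],
])

```text
clock: 12.22
position: [534.5, 283.5, 108.7]
ee_rot: [0.129, 0.992, 0.004, 0.009]
contact_force: [-1.8, -1.6, 5.2]
gripper_width: 16.5
```

```bash
python3 - <<'E'
from h import *
im=get_image('scene'); crop(im,290,170,470,300,4,'pics/s4.png')
print(read_state()['position'],read_state()['contact_force'])
E
```

```text
[534.4795573  283.50136163 108.68561859] [-2.29750589 -1.90079643  6.12338862]
```

View pics/s4.png

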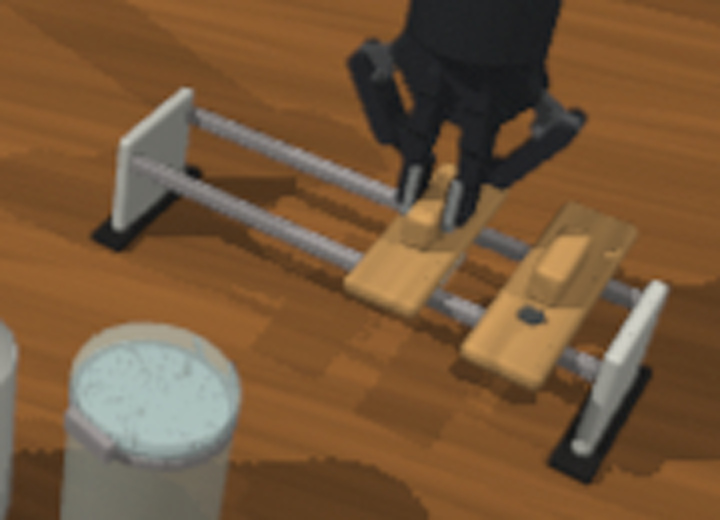

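Touching the rails (5 N). Release and rise, heading to the next.

Request:
jog_arm([
  [0, 0, 0, 0],
  [0, 0, 0, 0],
  [0, 0, 0, 0],
  [0, 0, -0.03, 0],
  [0, 0, -0.07, 0],
  [0, 0, -0.1, 0],
  [0, 0, -0.1, 0],
], hand=0)

```text
clock: 13.15
position: [533.7, 284.0, 211.6]
ee_rot: [0.129, 0.992, 0.006, 0.012]
contact_force: [0.2, 0.3, -0.6]
gripper_width: 42.7
```

```bash
python3 go.py 601 -262.6 200 70;python3 - <<'E'
from h import *
im=get_image('top'); cv2.imwrite('pics/top2.png',im[:,:,::-1])
E
```

```text
t 13.15 pos [533.7 284.  211.6] yaw_y 75.2 tilt [0.0247 0.0092] w 42.7 F [ 0.2  0.3 -0.6] q [ 0.76  0.37 -0.12  0.01 -1.06 -2.6 ]
shift [-0.2046 -0.5114  0.0082] turn 5.2 rows>= 8.8
```

View pics/top2.png

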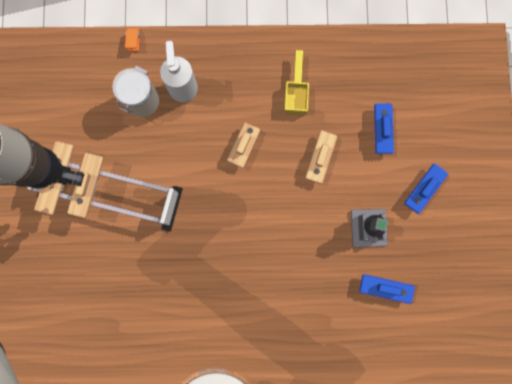

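Request:
jog_arm([
  [-0.015, -0.037, 0, 1],
  [-0.037, -0.092, 0.001, 2],
  [-0.06, -0.15, 0.002, 3],
  [-0.084, -0.208, 0.003, 4],
  [-0.107, -0.266, 0.004, 5.2],
  [-0.13, -0.324, 0.005, 5.2],
  [-0.153, -0.382, 0.006, 5.2],
  [-0.177, -0.44, 0.007, 5.2],
  [-0.195, -0.49, 0.008, 5.2],
  [-0.2046, -0.5114, 0.008, 5.2],
])

```text
clock: 14.45
position: [598.6, -265.9, 196.6]
ee_rot: [0.176, 0.984, 0.006, 0.008]
contact_force: [0.9, 0.4, -0.1]
gripper_width: 42.6
```

```bash
python3 go.py 601 -262.6 57 70; python3 - <<'E'
from h import *
im=get_image('wrist'); cv2.imwrite('pics/w5.png',im[:,:,::-1])
E
python3 go.py 601 -262.6 57 70
```

```text
t 14.45 pos [ 598.6 -265.9  196.6] yaw_y 69.8 tilt [0.0177 0.0081] w 42.6 F [ 0.9  0.4 -0.1] q [-0.18  0.47  0.01 -0.01 -1.1  -1.74]
shift [0.0008 0.002  0.1397] turn -0.2 rows>= 2.2
t 14.5 pos [ 599.1 -267.3  196.8] yaw_y 69.7 tilt [0.0184 0.007 ] w 42.8 F [ 1.  -1.5  0.6] q [-0.18  0.47  0.01 -0.01 -1.1  -1.74]
shift [0.002  0.0032 0.1398] turn -0.3 rows>= 2.2
```

View pics/w5.png

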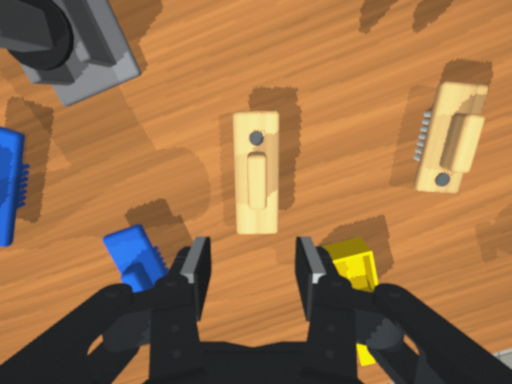

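Request:
jog_arm([
  [0.002, 0.0032, 0.03, 0],
  [0.002, 0.0032, 0.08, 0],
  [0.002, 0.0032, 0.12, 0],
  [0.002, 0.0032, 0.135, 0],
  [0.002, 0.0032, 0.14, 0],
  [0.002, 0.0032, 0.14, 0],
  [0.002, 0.0032, 0.14, 0],
])

```text
clock: 15.38
position: [602.0, -262.8, 58.6]
ee_rot: [0.176, 0.984, 0.005, 0.01]
contact_force: [0.2, -0.3, 0.3]
gripper_width: 42.9
```

Request:
jog_arm([
  [0, 0, 0, 0],
  [0, 0, 0, 0],
  [0, 0, 0, 0],
  [0, 0, 0, 0],
  [0, 0, -0.02, 0],
  [0, 0, -0.06, 0],
  [0, 0, -0.1, 0],
  [0, 0, -0.135, 0],
  [0, 0, -0.135, 0],
  [0, 0, -0.135, 0],
], hand=-1)

```text
clock: 16.62
position: [598.1, -263.2, 192.1]
ee_rot: [0.176, 0.984, 0.005, 0.009]
contact_force: [-0.5, -0.7, -1.6]
gripper_width: 16.0
```

```bash
python3 go.py 514.4 211.6 192 75
```

```text
t 16.62 pos [ 598.1 -263.2  192.1] yaw_y 69.7 tilt [0.0192 0.0077] w 16.0 F [-0.5 -0.7 -1.6] q [-0.17  0.47 -0.   -0.01 -1.08 -1.75]
shift [0.2432 0.4163 0.0021] turn -5.3 rows>= 7.7
```

Request:
jog_arm([
  [0.018, 0.03, 0, -1],
  [0.045, 0.077, 0, -2],
  [0.074, 0.127, 0, -3],
  [0.103, 0.177, 0, -4],
  [0.132, 0.227, 0.001, -5.3],
  [0.161, 0.277, 0.001, -5.3],
  [0.19, 0.327, 0.002, -5.3],
  [0.22, 0.377, 0.002, -5.3],
  [0.2432, 0.4163, 0.002, -5.3],
  [0.2432, 0.4163, 0.002, -5.3],
])

```text
clock: 17.88
position: [513.0, 214.0, 190.0]
ee_rot: [0.128, 0.992, 0.004, 0.008]
contact_force: [0.3, -1.2, -1.5]
gripper_width: 16.5
```

```bash
python3 go.py 514.4 211.6 112 75
```

```text
t 17.88 pos [513. 214. 190.] yaw_y 75.3 tilt [0.0162 0.006 ] w 16.5 F [ 0.3 -1.2 -1.5] q [ 0.69  0.31 -0.26  0.01 -0.98 -2.52]
shift [-0.0009 -0.0027  0.078 ] turn 0.3 rows>= 1.2
```

Request:
jog_arm([
  [-0.0009, -0.0025, 0.03, 0.3],
  [-0.0009, -0.0025, 0.06, 0.3],
  [-0.0009, -0.0025, 0.073, 0.3],
  [-0.0009, -0.0025, 0.078, 0.3],
  [-0.0009, -0.0025, 0.08, 0.3],
  [-0.0009, -0.0025, 0.081, 0.3],
  [-0.0009, -0.0025, 0.081, 0.3],
])

```text
clock: 18.75
position: [514.3, 210.8, 111.9]
ee_rot: [0.131, 0.991, 0.003, 0.008]
contact_force: [-6.4, -2.3, 13.0]
gripper_width: 16.1
```

Request:
jog_arm([
  [0, 0, -0.001, 0],
  [0, 0, -0.001, 0],
  [0, 0, -0.001, 0],
  [0, 0, -0.001, 0],
  [0, 0, -0.03, 0],
  [0, 0, -0.07, 0],
  [0, 0, -0.1, 0],
  [0, 0, -0.1, 0],
], hand=0)

```text
clock: 19.75
position: [513.9, 211.2, 214.5]
ee_rot: [0.13, 0.991, 0.005, 0.01]
contact_force: [0.2, 0.4, -0.3]
gripper_width: 42.6
```

```bash
python3 go.py 632 -76.4 210 66;python3 - <<'E'
from h import *
im=get_image('top'); cv2.imwrite('pics/top3.png',im[:,:,::-1])
E
```

```text
t 19.75 pos [513.9 211.2 214.5] yaw_y 75.0 tilt [0.0208 0.0076] w 42.6 F [ 0.2  0.4 -0.3] q [ 0.69  0.28 -0.23  0.01 -1.03 -2.52]
shift [-0.1884 -0.2474  0.0048] turn 9.0 rows>= 5.0
```

View pics/top3.png

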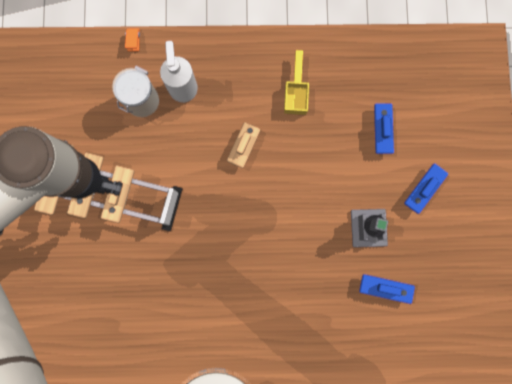

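Request:
jog_arm([
  [-0.025, -0.03, 0, 2],
  [-0.055, -0.073, 0.001, 5],
  [-0.09, -0.118, 0.002, 9],
  [-0.125, -0.165, 0.003, 9],
  [-0.16, -0.21, 0.004, 9],
  [-0.1884, -0.2474, 0.005, 9],
  [-0.1884, -0.2474, 0.005, 9],
  [-0.1884, -0.2474, 0.005, 9],
])

```text
clock: 20.8
position: [630.1, -77.0, 206.4]
ee_rot: [0.208, 0.978, 0.004, 0.006]
contact_force: [0.7, 0.1, 0.5]
gripper_width: 42.7
```

```bash
python3 - <<'E'
from h import *
im=get_image('wrist'); cv2.imwrite('pics/w6.png',im[:,:,::-1])
E
python3 go.py 632 -76.4 57 66
```

```text
t 20.85 pos [630.2 -76.4 206.9] yaw_y 66.0 tilt [0.0152 0.0059] w 42.7 F [0.2 0.8 0.3] q [ 0.13  0.42 -0.04 -0.   -1.09 -2.12]
shift [ 1.000e-04 -1.000e-03  1.499e-01] turn 0.0 rows>= 2.4
```

View pics/w6.png

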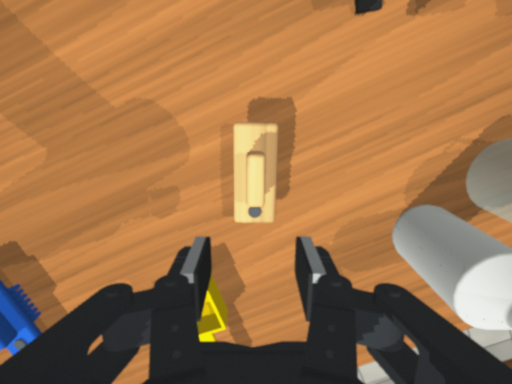

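Request:
jog_arm([
  [0, -0.001, 0.03, 0],
  [0, -0.001, 0.08, 0],
  [0, -0.001, 0.12, 0],
  [0, -0.001, 0.145, 0],
  [0, -0.001, 0.15, 0],
  [0, -0.001, 0.15, 0],
  [0, -0.001, 0.15, 0],
])

```text
clock: 21.72
position: [633.0, -76.0, 58.6]
ee_rot: [0.207, 0.978, 0.005, 0.008]
contact_force: [0.1, 0.9, 0.4]
gripper_width: 42.5
```

Request:
jog_arm([
  [0, 0, 0, 0],
  [0, 0, 0, 0],
  [0, 0, 0, 0],
  [0, 0, 0, 0],
  [0, 0, -0.02, 0],
  [0, 0, -0.06, 0],
  [0, 0, -0.1, 0],
  [0, 0, -0.135, 0],
  [0, 0, -0.135, 0],
  [0, 0, -0.135, 0],
], hand=-1)

```text
clock: 22.98
position: [629.5, -76.8, 192.2]
ee_rot: [0.208, 0.978, 0.005, 0.007]
contact_force: [-0.1, 1.1, -1.1]
gripper_width: 16.5
```

```bash
python3 go.py 495 139.2 192 75
```

```text
t 22.98 pos [629.5 -76.8 192.2] yaw_y 66.0 tilt [0.0158 0.0066] w 16.5 F [-0.1  1.1 -1.1] q [ 0.13  0.44 -0.06 -0.01 -1.06 -2.12]
shift [ 0.2107  0.1427 -0.0005] turn -9.0 rows>= 4.1
```

Request:
jog_arm([
  [0.028, 0.018, 0, -2],
  [0.065, 0.043, 0, -5],
  [0.107, 0.073, 0, -9],
  [0.15, 0.102, 0, -9],
  [0.19, 0.128, 0, -9],
  [0.2107, 0.1427, 0, -9],
  [0.2107, 0.1427, 0, -9],
  [0.2107, 0.1427, 0, -9],
])

```text
clock: 23.98
position: [494.8, 138.7, 190.5]
ee_rot: [0.13, 0.991, 0.004, 0.006]
contact_force: [0.6, 0.1, -0.8]
gripper_width: 16.3
```

```bash
python3 go.py 495 139.2 111 75
```

```text
t 23.98 pos [494.8 138.7 190.5] yaw_y 75.0 tilt [0.0138 0.0055] w 16.3 F [ 0.6  0.1 -0.8] q [ 0.59  0.24 -0.36  0.   -0.96 -2.43]
shift [ 0.0009 -0.0002  0.0795] turn 0.0 rows>= 1.3
```

Request:
jog_arm([
  [0.001, 0, 0.03, 0],
  [0.001, 0, 0.06, 0],
  [0.001, 0, 0.073, 0],
  [0.001, 0, 0.078, 0],
  [0.001, 0, 0.0795, 0],
  [0.001, 0, 0.0795, 0],
  [0.001, 0, 0.0795, 0],
])

```text
clock: 24.85
position: [495.6, 139.4, 112.1]
ee_rot: [0.13, 0.991, 0.004, 0.007]
contact_force: [-0.8, -2.8, 4.9]
gripper_width: 16.5
```

Request:
jog_arm([
  [0, 0, 0, 0],
  [0, 0, 0, 0],
  [0, 0, 0, 0],
  [0, 0, 0, 0],
  [0, 0, -0.03, 0],
  [0, 0, -0.07, 0],
  [0, 0, -0.1, 0],
  [0, 0, -0.1, 0],
], hand=0)

```text
clock: 25.85
position: [495.3, 139.6, 214.7]
ee_rot: [0.13, 0.991, 0.006, 0.01]
contact_force: [-0.5, 0.9, 0.1]
gripper_width: 42.6
```

```bash
python3 go.py 431 -300 215 90;python3 - <<'E'
from h import *
im=get_image('wrist'); cv2.imwrite('pics/w7.png',im[:,:,::-1])
E
```

```text
t 25.85 pos [495.3 139.6 214.7] yaw_y 75.1 tilt [0.0211 0.0089] w 42.6 F [-0.5  0.9  0.1] q [ 0.59  0.22 -0.33  0.01 -1.01 -2.43]
shift [-0.0513 -0.4412 -0.0056] turn -14.9 rows>= 7.1
```

View pics/w7.png

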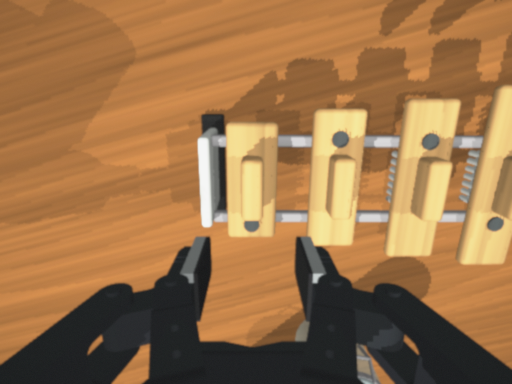

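```bash
python3 go.py 430.5 -375 225 90
```

```text
t 25.9 pos [494.2 139.1 212.9] yaw_y 75.0 tilt [0.0175 0.0074] w 42.5 F [-0.7 -0.9 -0.9] q [ 0.59  0.22 -0.33  0.   -1.01 -2.43]
shift [-0.0715 -0.5129 -0.017 ] turn -15.0 rows>= 8.3
```

Request:
jog_arm([
  [-0.005, -0.037, -0.002, -2],
  [-0.012, -0.09, -0.004, -5],
  [-0.02, -0.145, -0.006, -8],
  [-0.028, -0.203, -0.008, -11],
  [-0.036, -0.261, -0.01, -15],
  [-0.044, -0.319, -0.012, -15],
  [-0.052, -0.377, -0.014, -15],
  [-0.061, -0.435, -0.016, -15],
  [-0.068, -0.49, -0.017, -15],
  [-0.0715, -0.5129, -0.017, -15],
], hand=0.5)

```text
clock: 27.15
position: [429.1, -377.2, 222.8]
ee_rot: [0.002, 1.0, 0.005, 0.007]
contact_force: [0.5, 0.4, -0.3]
gripper_width: 63.9
```

```bash
python3 - <<'E'
from h import *
im=get_image('wrist'); cv2.imwrite('pics/w8.png',im[:,:,::-1])
crop(im,160,60,360,260,3,'pics/w8c.png')
st=read_state(); C=cam('wrist',st)
print(proj(C,[430.5,-375,124]),proj(C,[430.5,-375,70]),proj(C,[430.5,-375,10]))
E
python3 go.py 430.5 -375 100 90
```

```text
[256.22437275 202.39883933] [255.10565245 183.12823325] [254.25391176 168.45650579]
t 27.2 pos [ 429.1 -378.5  222.7] yaw_y 89.8 tilt [0.0143 0.0082] w 64.2 F [ 1.2 -1.3  0.4] q [-0.45  0.31 -0.16 -0.02 -1.09 -1.12]
shift [0.0004 0.0025 0.1227] turn -0.2 rows>= 2.0
```

View pics/w8c.png

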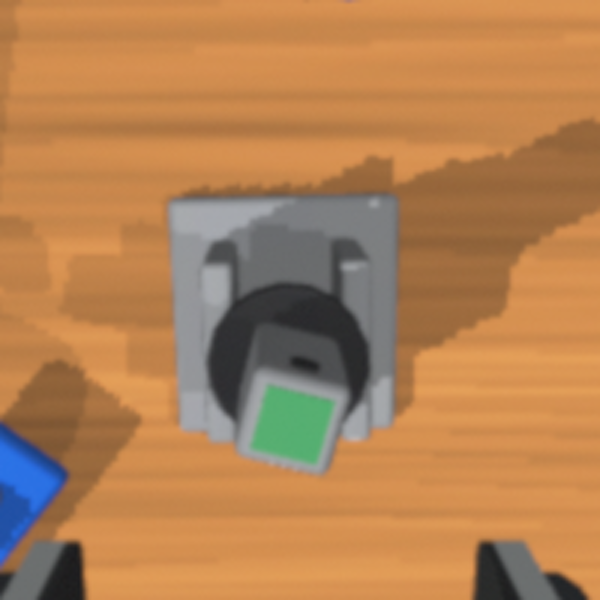

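```bash
python3 - <<'E'
from h import *
st=read_state(); 
C=cam('wrist',st)
f=lambda u,v,z:unproj(C,(u+.5)/3-.5+160,(v+.5)/3-.5+60,z)
q=np.array([f(u,v,124) for u,v in [(263,367),(352,383),(323,475),(237,456)]]);print(q.round(1),q.mean(0))
for i in range(4):
    d=q[i]-q[(i+1)%4];print(np.degrees(np.arctan2(d[1],d[0]))%90,np.linalg.norm(d))
b=np.array([f(u,v,10) for u,v in [(170,198),(397,195),(394,428),(180,430)]]);print(b.round(1),b.mean(0))
c=[f(u,v,70) for u,v in [(288,283),(208,362),(369,362)]];print(np.round(c,1))
pr=[f(u,v,62) for u,v in [(217,262),(218,440),(355,262),(356,440)]];print(np.round(pr,1))
E
```

```text
[[ 414.2 -381.7  124. ]
 [ 418.5 -359.3  124. ]
 [ 443.5 -366.3  124. ]
 [ 438.1 -388.6  124. ]] [ 428.5511578  -373.97598197  124.        ]
79.16784137532034 22.854286969007248
74.33908121175853 25.984261038833154
76.34406421186783 22.988947921031492
73.87430770737257 24.86555107025512
[[ 383.3 -415.7   10. ]
 [ 382.4 -334.4   10. ]
 [ 471.1 -332.2   10. ]
 [ 471.5 -415.2   10. ]] [ 427.04747284 -374.39161622   10.        ]
[[ 403.  -374.5   70. ]
 [ 427.7 -399.4   70. ]
 [ 427.9 -349.2   70. ]]
[[ 397.8 -396.3   62. ]
 [ 456.5 -397.3   62. ]
 [ 398.  -353.6   62. ]
 [ 456.7 -351.9   62. ]]
```

```bash
python3 go.py 429.5 -374.5 98 77
```

```text
t 27.2 pos [ 429.1 -378.5  222.7] yaw_y 89.8 tilt [0.0143 0.0082] w 64.2 F [ 1.2 -1.3  0.4] q [-0.45  0.31 -0.16 -0.02 -1.09 -1.12]
shift [0.0014 0.003  0.1247] turn 12.8 rows>= 2.0
```

Request:
jog_arm([
  [0.0014, 0.003, 0.02, 6],
  [0.0014, 0.003, 0.04, 12.8],
  [0.0014, 0.003, 0.06, 12.8],
  [0.0014, 0.003, 0.09, 12.8],
  [0.0014, 0.003, 0.115, 12.8],
  [0.0014, 0.003, 0.1247, 12.8],
  [0.0014, 0.003, 0.1247, 12.8],
  [0.0014, 0.003, 0.1247, 12.8],
])

```text
clock: 28.2
position: [430.1, -374.7, 98.8]
ee_rot: [0.113, 0.994, 0.005, 0.007]
contact_force: [0.4, -1.9, 0.7]
gripper_width: 63.8
```

```bash
python3 - <<'E'
from h import *
im=get_image('wrist'); cv2.imwrite('pics/w9.png',im[:,:,::-1])
im=get_image('scene'); crop(im,130,90,300,220,4,'pics/s9.png')
im=get_image('top'); cv2.imwrite('pics/top9.png',im[:,:,::-1])
E
python3 go.py 429.5 -374.5 98 77
```

```text
t 28.35 pos [ 430.1 -374.7   99. ] yaw_y 77.0 tilt [0.0161 0.0073] w 64.0 F [ 0.5  0.3 -0.1] q [-0.44  0.44 -0.32 -0.02 -0.8  -1.35]
shift [0.0006 0.0001 0.001 ] turn 0.0 rows>= 0.0
```

View pics/s9.png

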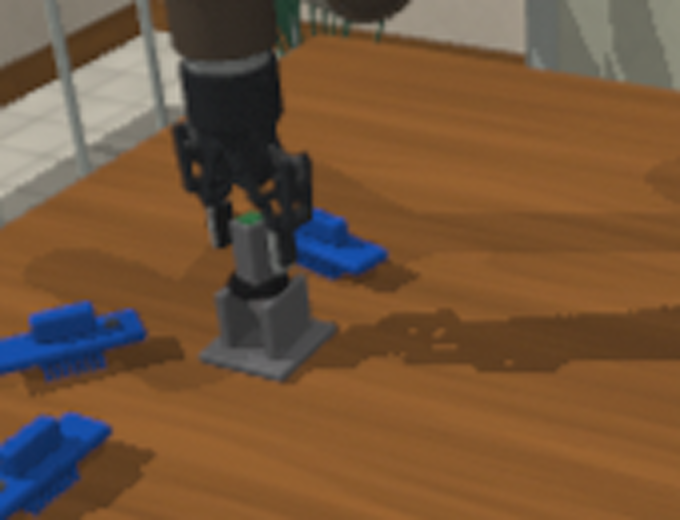

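View pics/top9.png

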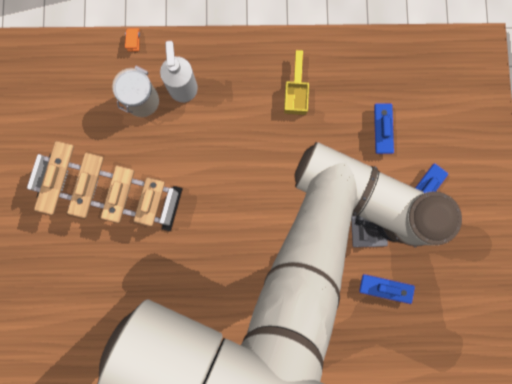

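View pics/w9.png

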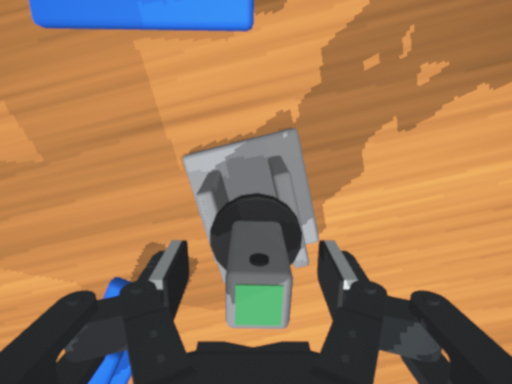

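Request:
jog_arm([
  [0, 0, 0, 0],
  [0, 0, 0, 0],
  [0, 0, 0, 0],
  [0, 0, 0, 0],
  [0, 0, -0.02, 0],
  [0, 0, -0.05, 0],
  [0, 0, -0.09, 0],
  [0, 0, -0.12, 0],
  [0, 0, -0.12, 0],
  [0, 0, -0.12, 0],
], hand=-1)

```text
clock: 29.6
position: [427.3, -375.0, 217.3]
ee_rot: [0.114, 0.994, 0.005, 0.006]
contact_force: [-0.0, -0.3, -2.3]
gripper_width: 25.1
```

```bash
python3 - <<'E'
from h import *
im=cv2.imread('pics/top9.png')[:,:,::-1]
crop(im,20,130,190,240,4,'pics/t9c.png')
im=get_image('wrist'); cv2.imwrite('pics/w10.png',im[:,:,::-1])
E
python3 go.py 429.5 -374.5 98 77
```

```text
t 29.65 pos [ 427.2 -374.9  216.9] yaw_y 77.0 tilt [0.0131 0.0096] w 25.5 F [-0.2 -0.1 -1.4] q [-0.44  0.31 -0.18 -0.02 -1.07 -1.35]
shift [-0.0009 -0.0005  0.1189] turn -0.0 rows>= 1.9
```

View pics/t9c.png

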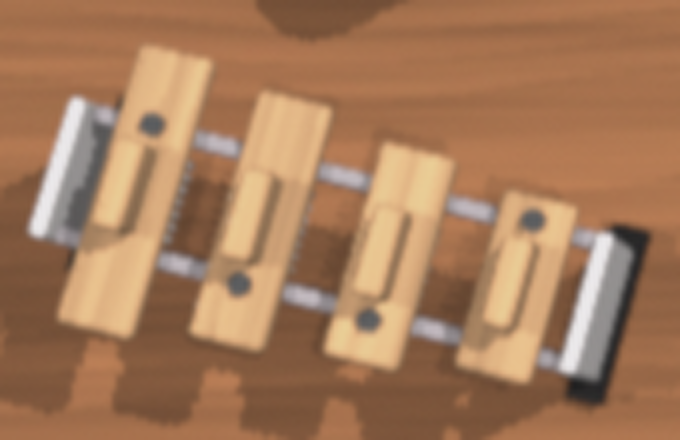

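View pics/w10.png

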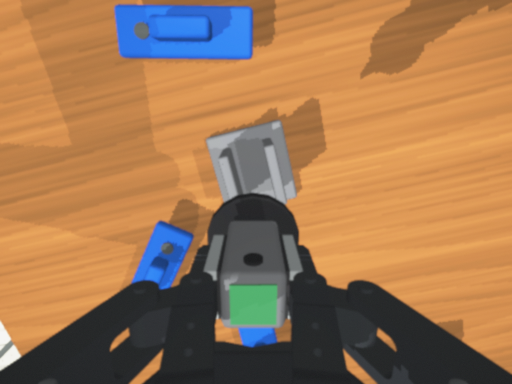

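```bash
cat > studs.py <<'E'
from h import *
C=cam('top'); o=(20,130)
f=lambda u,v,z:unproj(C,(u+.5)/4-.5+o[0],(v+.5)/4-.5+o[1],z)
O=np.array([524,247.4,0]);ax=np.array([np.cos(np.radians(75)),np.sin(np.radians(75)),0]);nx=np.array([ax[1],-ax[0],0])
B={'longest':[(152,124),(142,45),(212,60),(130,338),(58,320)],'long':[(238,284),(262,92),(331,106),(265,352),(190,333)],'short':[(368,319),(385,142),(455,160),(397,370),(325,350)],'shortest':[(532,220),(506,190),(577,206),(530,384),(458,366)]}
for n,c in B.items():
    s=f(*c[0],84); q=np.array([f(*p,82) for p in c[1:]]); m=q.mean(0);d=q[0]+q[1]-q[2]-q[3]; d*=np.sign(d@(s-m)); d/=np.linalg.norm(d)
    r=m-O
    print(n,'stud',s.round(1),'pred',(m+38*d).round(1),'rack xy',(r@nx).round(1),(r@ax).round(1),'ang',np.degrees(np.arctan2(d[1],d[0])).round(1))
E
python3 studs.py
```

```text
longest stud [588.5 343.7  84. ] pred [588.2 342.7  82. ] rack xy -0.6 108.4 ang -14.7
long stud [496.8 292.8  84. ] pred [496.4 290.3  82. ] rack xy 0.2 34.8 ang 165.8
short stud [476. 220.  84.] pred [475.5 218.2  82. ] rack xy -1.3 -40.5 ang 165.4
shortest stud [530.6 129.1  84. ] pred [530.4 127.6  82. ] rack xy -0.8 -114.5 ang -14.4
```

```bash
python3 go.py 588 343.8 215 76
```

```text
t 29.65 pos [ 427.2 -374.9  216.9] yaw_y 77.0 tilt [0.0131 0.0096] w 25.5 F [-0.2 -0.1 -1.4] q [-0.44  0.31 -0.18 -0.02 -1.07 -1.35]
shift [0.0054 0.7364 0.0109] turn 1.0 rows>= 11.8
```

Request:
jog_arm([
  [0, 0.035, 0, 0],
  [0.001, 0.085, 0.001, 0],
  [0.001, 0.14, 0.002, 0],
  [0.001, 0.195, 0.003, 0],
  [0.002, 0.25, 0.004, 0],
  [0.002, 0.305, 0.005, 0],
  [0.003, 0.36, 0.006, 0],
  [0.003, 0.41, 0.006, 0],
  [0.004, 0.45, 0.007, 0],
  [0.004, 0.47, 0.007, 0],
])

```text
clock: 30.9
position: [528.8, 85.6, 213.9]
ee_rot: [0.113, 0.994, 0.005, 0.004]
contact_force: [-0.5, 0.4, -1.5]
gripper_width: 25.5
```

```bash
python3 go.py 588 343.8 215 76
```

```text
t 30.9 pos [528.8  85.6 213.9] yaw_y 77.1 tilt [0.0099 0.0085] w 25.5 F [-0.5  0.4 -1.5] q [ 0.46  0.26 -0.27 -0.   -1.03 -2.26]
shift [1.000e-04 2.649e-01 1.700e-03] turn 1.1 rows>= 4.2
```

Request:
jog_arm([
  [0, 0.03, 0, 0],
  [0, 0.08, 0, 0],
  [0, 0.13, 0, 0],
  [0, 0.18, 0.001, 0],
  [0, 0.225, 0.001, 1],
  [0, 0.255, 0.002, 1],
  [0, 0.265, 0.002, 1],
  [0, 0.265, 0.002, 1],
  [0, 0.265, 0.002, 1],
])

```text
clock: 32.02
position: [588.0, 342.5, 214.5]
ee_rot: [0.122, 0.993, 0.004, 0.004]
contact_force: [-0.1, -0.2, -1.3]
gripper_width: 25.6
```

```bash
python3 - <<'E'
from h import *
im=get_image('top'); crop(im,20,90,190,240,4,'pics/t11.png')
im=get_image('wrist'); cv2.imwrite('pics/w11.png',im[:,:,::-1])
E
python3 go.py 588 343.8 164 76
```

```text
t 32.12 pos [588.1 342.7 215. ] yaw_y 76.0 tilt [0.0099 0.0084] w 25.5 F [ 0.3  0.5 -1.6] q [ 0.76  0.5   0.1   0.   -1.16 -2.58]
shift [0.0008 0.0005 0.051 ] turn 0.0 rows>= 0.8
```

View pics/w11.png

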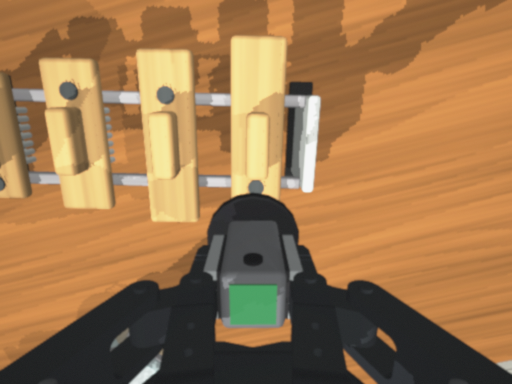

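View pics/t11.png

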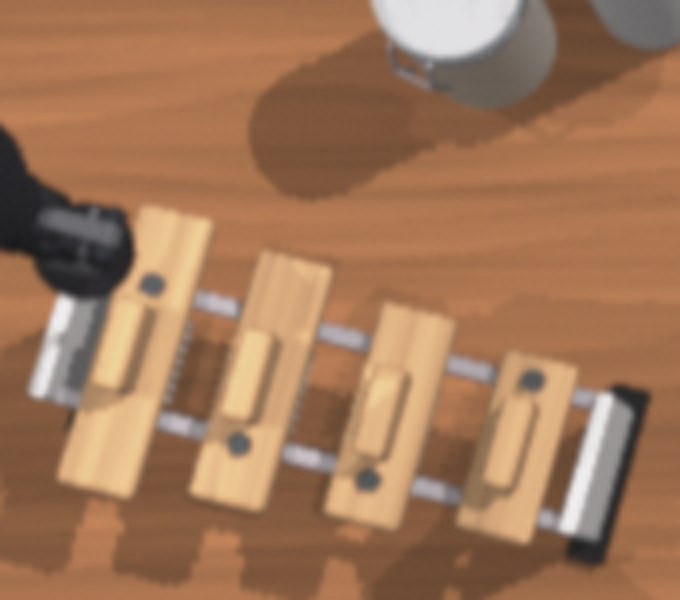

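```bash
python3 - <<'E'
from h import *
st=read_state(); C=cam('wrist',st)
for u,v in [(257,187),(165,94.5),(68,91)]: print(unproj(C,u,v,84).round(1))
m=R.from_quat(st['ee_rot']).as_matrix()
print('tip est',st['position']+75*m[:,2])
E
```

```text
[587.2 347.9  84. ]
[495.5 295.3  84. ]
[474.8 222.5  84. ]
tip est [588.83853583 343.30985545 139.99646315]
```

Request:
jog_arm([
  [0.001, 0.0015, 0.015, 0],
  [0.001, 0.002, 0.035, 0],
  [0.001, 0.002, 0.047, 0],
  [0.001, 0.002, 0.051, 0],
  [0.001, 0.002, 0.052, 0],
  [0.001, 0.002, 0.052, 0],
])

```text
clock: 32.88
position: [588.4, 345.5, 163.7]
ee_rot: [0.122, 0.993, 0.005, 0.005]
contact_force: [-0.0, 0.1, -1.7]
gripper_width: 25.2
```

```bash
python3 - <<'E'
from h import *
im=get_image('scene'); crop(im,330,140,480,290,4,'pics/s12.png')
im=get_image('wrist'); crop(im,180,100,330,250,4,'pics/w12.png')
E
python3 go.py 587.8 344.6 158 76
```

```text
t 32.98 pos [588.4 345.5 163.8] yaw_y 76.0 tilt [0.0109 0.0092] w 25.4 F [-0.5 -1.  -1.5] q [ 0.77  0.54  0.04  0.   -1.06 -2.58]
shift [ 0.0004 -0.0011  0.0057] turn 0.0 rows>= 0.1
```

View pics/s12.png

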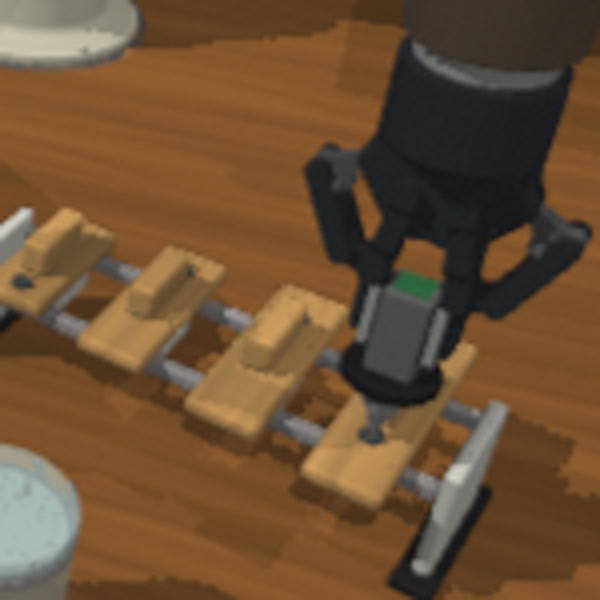

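View pics/w12.png

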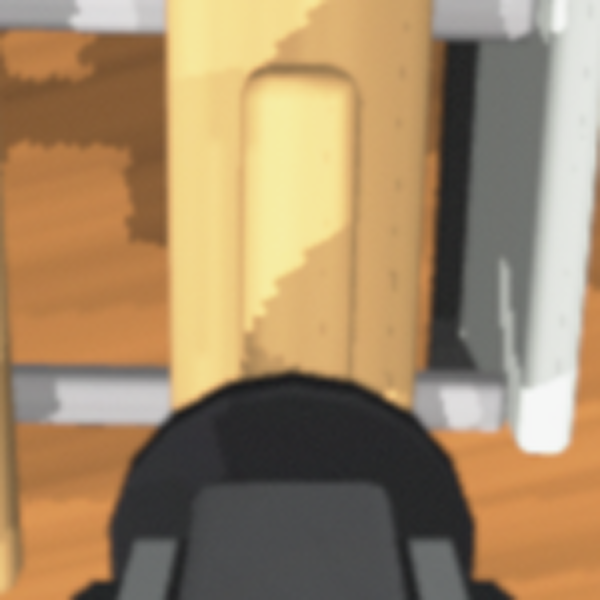

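Request:
jog_arm([
  [0, 0, 0.001, 0],
  [0, 0, 0.002, 0],
  [0, 0, 0.003, 0],
  [0, 0, 0.004, 0],
  [0, 0, 0.004, 0],
])

```text
clock: 33.6
position: [588.4, 345.5, 159.6]
ee_rot: [0.122, 0.993, 0.005, 0.005]
contact_force: [0.0, -0.6, -2.1]
gripper_width: 25.2
```

Request:
jog_arm([
  [0, 0, 0.001, 0],
  [0, 0, 0.001, 0],
  [0, 0, 0.002, 0],
  [0, 0, 0.002, 0],
])

```text
clock: 34.1
position: [588.6, 345.6, 159.1]
ee_rot: [0.122, 0.993, 0.005, 0.005]
contact_force: [-2.2, -0.8, 5.0]
gripper_width: 25.7
```

Request:
jog_arm([
  [0, 0, 0.0015, 0],
  [0, 0, 0.0015, 0],
  [0, 0, 0.0015, 0],
  [0, 0, 0.0015, 0],
  [0, 0, 0.0015, 0],
  [0, 0, 0.0015, 0],
  [0, 0, 0.0015, 0],
  [0, 0, 0.0015, 0],
  [0, 0, 0.0015, 0],
  [0, 0, 0.0015, 0],
])

```text
clock: 35.35
position: [588.6, 345.6, 159.1]
ee_rot: [0.121, 0.993, 0.006, 0.006]
contact_force: [-2.4, -1.4, 6.1]
gripper_width: 25.8
```

```bash
python3 - <<'E'
from h import *
im=get_image('scene'); crop(im,330,140,480,290,4,'pics/s13.png')
E
python3 go.py 496.6 292.9 200 76
```

```text
t 35.4 pos [588.6 345.5 159.1] yaw_y 76.1 tilt [0.0126 0.0095] w 25.4 F [-3.2 -1.3  4.8] q [ 0.77  0.54  0.03  0.   -1.05 -2.58]
shift [ 0.0762 -0.0728 -0.0426] turn 0.1 rows>= 1.8
```

View pics/s13.png

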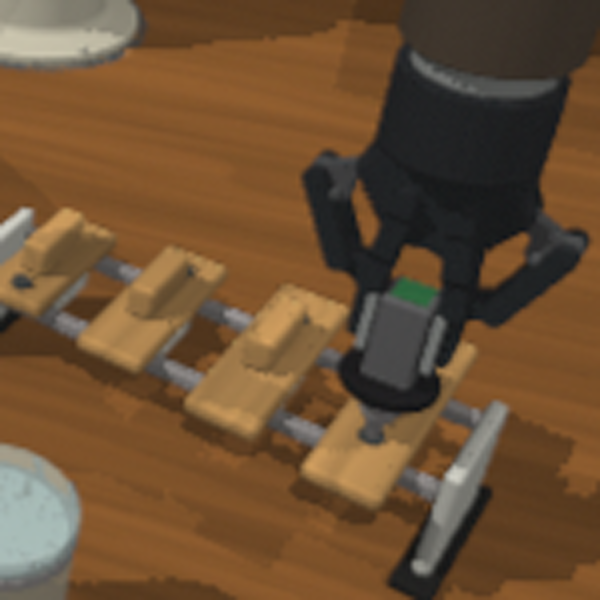

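Request:
jog_arm([
  [0, 0, -0.015, 0],
  [0, 0, -0.042, 0],
  [0.02, -0.02, -0.043, 0],
  [0.05, -0.05, -0.043, 0],
  [0.0762, -0.072, -0.043, 0],
  [0.0762, -0.072, -0.043, 0],
  [0.0762, -0.072, -0.043, 0],
])

```text
clock: 36.28
position: [497.5, 294.2, 201.3]
ee_rot: [0.121, 0.993, 0.006, 0.006]
contact_force: [0.4, 0.1, -1.2]
gripper_width: 25.1
```

```bash
python3 - <<'E'
from h import *
im=get_image('wrist'); cv2.imwrite('pics/w14.png',im[:,:,::-1])
im=get_image('top'); crop(im,20,90,190,240,4,'pics/t14.png')
E
python3 go.py 496.8 293.6 162 76
```

```text
t 36.38 pos [497.7 294.3 200.7] yaw_y 76.1 tilt [0.0135 0.0102] w 25.4 F [-0.2  0.5 -1.8] q [ 0.82  0.34 -0.19  0.   -1.02 -2.63]
shift [ 0.0011 -0.0014  0.0386] turn 0.1 rows>= 0.6
```

View pics/w14.png

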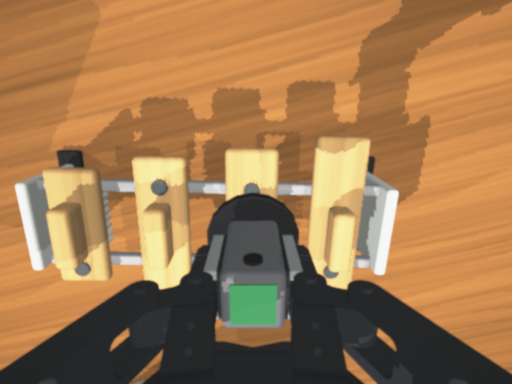

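View pics/t14.png

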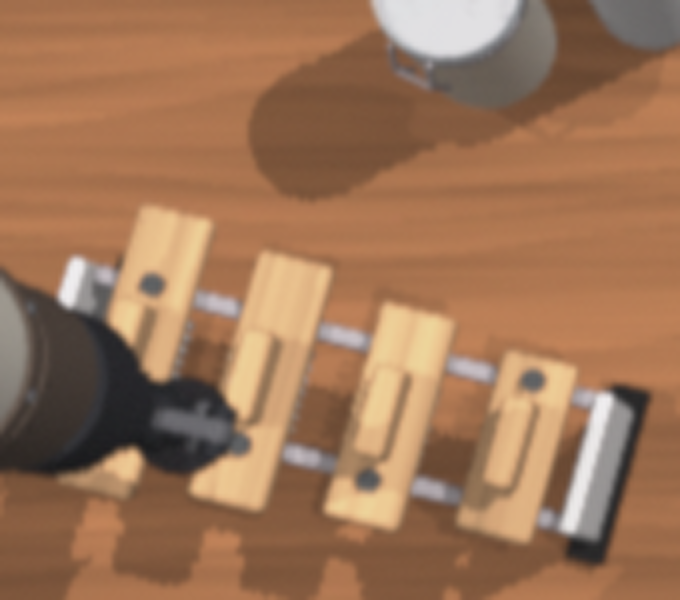

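Request:
jog_arm([
  [0.001, -0.001, 0.015, 0],
  [0.001, -0.001, 0.03, 0],
  [0.001, -0.001, 0.037, 0],
  [0.001, -0.001, 0.039, 0],
  [0.001, -0.001, 0.0395, 0],
  [0.001, -0.001, 0.0395, 0],
])

```text
clock: 37.12
position: [497.2, 294.1, 161.6]
ee_rot: [0.121, 0.993, 0.006, 0.006]
contact_force: [-0.4, 0.1, -1.6]
gripper_width: 25.4
```

```bash
python3 - <<'E'
from h import *
im=get_image('scene'); crop(im,300,120,450,270,4,'pics/s15.png')
E
python3 go.py 496.8 293.6 158 76
```

```text
t 37.17 pos [497.2 294.2 161.7] yaw_y 76.1 tilt [0.0142 0.0109] w 25.3 F [ 0.4  0.4 -2.1] q [ 0.82  0.37 -0.25  0.   -0.93 -2.63]
shift [ 0.0003 -0.0007  0.0037] turn 0.1 rows>= 0.1
```

View pics/s15.png

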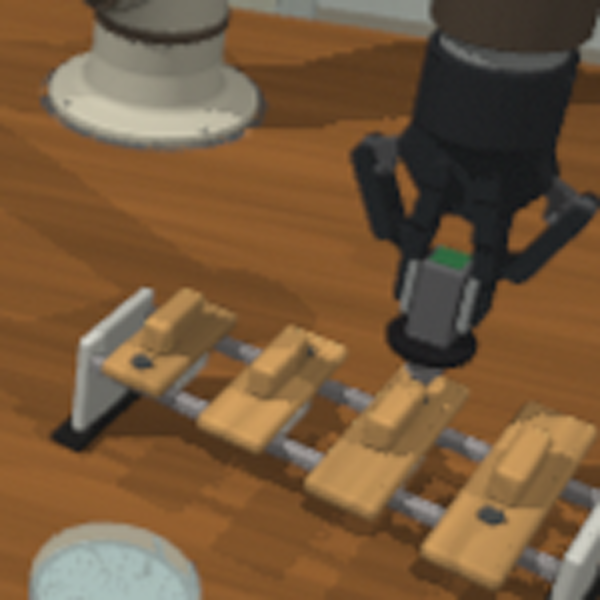

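Request:
jog_arm([
  [0, -0.0005, 0.001, 0],
  [0, -0.0005, 0.002, 0],
  [0, -0.0005, 0.003, 0],
  [0, -0.0005, 0.0035, 0],
  [0, -0.0005, 0.0035, 0],
])

```text
clock: 37.8
position: [497.3, 293.7, 159.1]
ee_rot: [0.121, 0.993, 0.006, 0.007]
contact_force: [-2.2, -1.4, 4.6]
gripper_width: 25.8
```

Request:
jog_arm([
  [0, 0, 0.0015, 0],
  [0, 0, 0.0015, 0],
  [0, 0, 0.0015, 0],
  [0, 0, 0.0015, 0],
  [0, 0, 0.0015, 0],
  [0, 0, 0.0015, 0],
  [0, 0, 0.0015, 0],
  [0, 0, 0.0015, 0],
  [0, 0, 0.0015, 0],
  [0, 0, 0.0015, 0],
])

```text
clock: 39.05
position: [497.3, 293.7, 159.0]
ee_rot: [0.121, 0.993, 0.006, 0.007]
contact_force: [-3.3, -0.9, 8.1]
gripper_width: 25.2
```

```bash
python3 - <<'E'
from h import *
im=get_image('scene'); crop(im,340,150,440,250,6,'pics/s16.png')
E
python3 go.py 476.8 221.1 202 76
```

```text
t 39.1 pos [497.3 293.7 159. ] yaw_y 76.1 tilt [0.0156 0.0111] w 25.5 F [-2.8 -1.2  7.8] q [ 0.82  0.38 -0.25  0.   -0.93 -2.63]
shift [ 0.0019 -0.0748 -0.0441] turn 0.1 rows>= 1.4
```

View pics/s16.png

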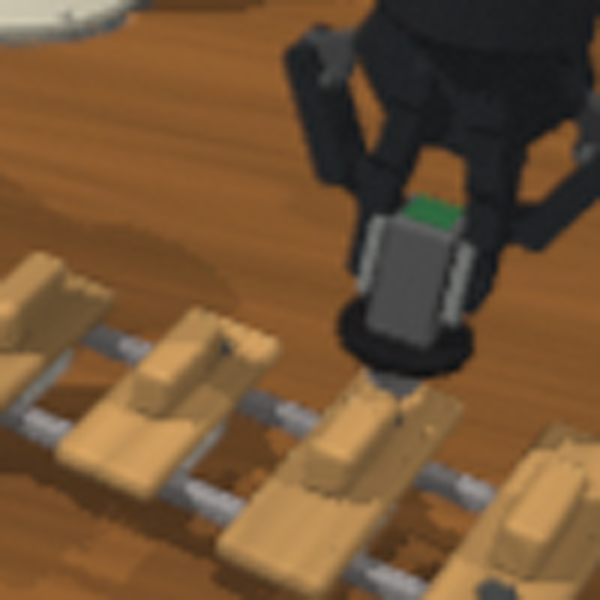

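```bash
python3 - <<'E'
from h import *
C=cam('scene'); st=read_state(); m=R.from_quat(st['ee_rot']).as_matrix()
f=lambda P:((proj(C,P)-[340,150]+.5)*6-.5).round(0)
tip=st['position']+75*m[:,2]; print(tip,f(tip),'coll',f(st['position']+33*m[:,2]))
print('stud',f([497,293.3,84]),f([497,286.3,84]),f([497,300.3,84]),f([504,293.3,84]),f([490,293.3,84]))
print('rib ends',f([534.5-.966*26,283+.259*26,106]),f([534.5+.966*26,283-.259*26,106]))
E
```

```text
[498.45714374 294.55362084  84.04553978] [387. 417.] coll [407. 334.]
stud [384. 414.] [366. 410.] [402. 419.] [382. 424.] [386. 405.]
rib ends [382. 387.] [328. 451.]
```

Request:
jog_arm([
  [0, 0, -0.015, 0],
  [0, 0, -0.042, 0],
  [0.001, -0.025, -0.044, 0],
  [0.002, -0.06, -0.044, 0],
  [0.0022, -0.0755, -0.044, 0],
  [0.0022, -0.0755, -0.044, 0],
  [0.0022, -0.0755, -0.044, 0],
])

```text
clock: 39.98
position: [477.0, 221.3, 202.1]
ee_rot: [0.121, 0.993, 0.007, 0.008]
contact_force: [0.1, -0.9, -1.4]
gripper_width: 25.4
```

```bash
python3 - <<'E'
from h import *
im=get_image('wrist'); cv2.imwrite('pics/w17.png',im[:,:,::-1])
im=get_image('top'); crop(im,20,90,190,240,4,'pics/t17.png')
E
python3 go.py 476.2 220.5 161 76
```

```text
t 40.08 pos [476.8 221.4 201.8] yaw_y 76.2 tilt [0.0159 0.0113] w 25.2 F [ 0.2 -0.5 -0.4] q [ 0.74  0.25 -0.32  0.   -0.99 -2.56]
shift [ 0.0009 -0.0016  0.0408] turn 0.2 rows>= 0.7
```

View pics/w17.png

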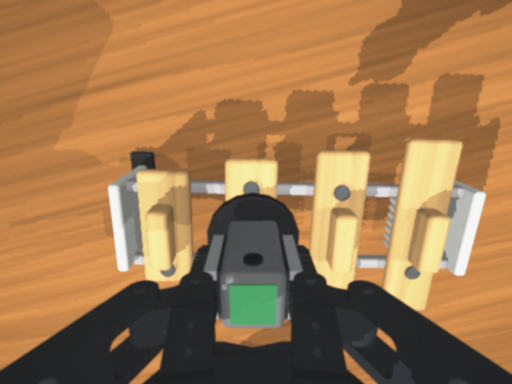

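View pics/t17.png

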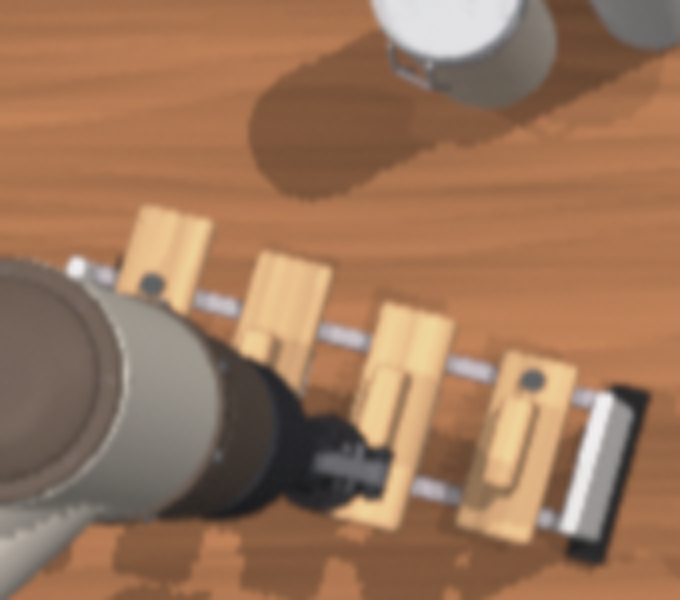

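Request:
jog_arm([
  [0.0008, -0.001, 0.015, 0],
  [0.0008, -0.001, 0.03, 0],
  [0.0008, -0.001, 0.037, 0],
  [0.0008, -0.001, 0.04, 0],
  [0.0008, -0.001, 0.041, 0],
  [0.0008, -0.001, 0.042, 0],
  [0.0008, -0.001, 0.043, 0],
  [0.0008, -0.001, 0.044, 0],
  [0.0008, -0.001, 0.044, 0],
])

```text
clock: 41.2
position: [476.7, 221.2, 159.1]
ee_rot: [0.12, 0.993, 0.007, 0.008]
contact_force: [-3.1, -0.1, 4.5]
gripper_width: 25.0
```

Request:
jog_arm([
  [0, 0, 0.0015, 0],
  [0, 0, 0.0015, 0],
  [0, 0, 0.0015, 0],
  [0, 0, 0.0015, 0],
  [0, 0, 0.0015, 0],
  [0, 0, 0.0015, 0],
  [0, 0, 0.0015, 0],
  [0, 0, 0.0015, 0],
  [0, 0, 0.0015, 0],
  [0, 0, 0.0015, 0],
])

```text
clock: 42.45
position: [476.7, 221.2, 159.0]
ee_rot: [0.12, 0.993, 0.007, 0.008]
contact_force: [-4.0, -1.0, 7.1]
gripper_width: 25.6
```

```bash
python3 - <<'E'
from h import *
im=get_image('scene'); crop(im,310,140,410,240,6,'pics/s18.png')
E
python3 go.py 531.2 129.8 205 76
```

```text
t 42.5 pos [476.6 221.2 159. ] yaw_y 76.2 tilt [0.0175 0.0118] w 25.3 F [-4.3 -0.6  6.2] q [ 0.75  0.29 -0.38  0.   -0.88 -2.56]
shift [-0.0754 -0.075  -0.0461] turn 0.2 rows>= 1.9
```

View pics/s18.png

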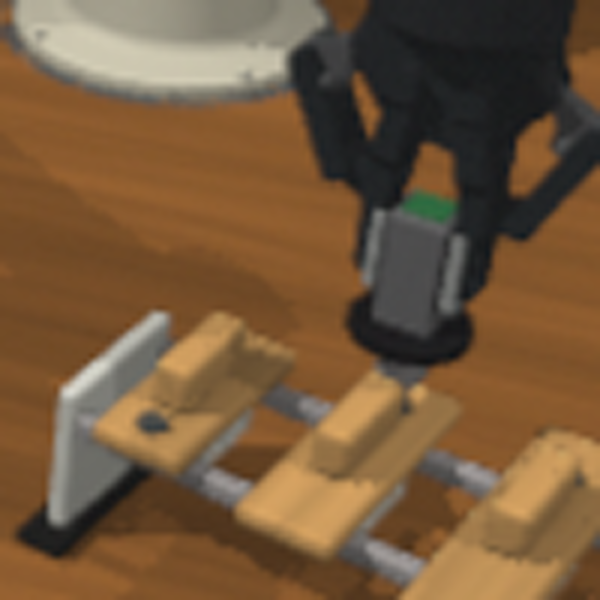

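Request:
jog_arm([
  [0, 0, -0.015, 0],
  [0, 0, -0.044, 0],
  [-0.02, -0.02, -0.046, 0],
  [-0.05, -0.05, -0.046, 0],
  [-0.0755, -0.075, -0.046, 0],
  [-0.0755, -0.075, -0.046, 0],
  [-0.0755, -0.075, -0.046, 0],
])

```text
clock: 43.38
position: [531.2, 129.9, 204.8]
ee_rot: [0.12, 0.993, 0.007, 0.008]
contact_force: [-0.2, -0.1, -1.2]
gripper_width: 25.2
```

```bash
python3 - <<'E'
from h import *
im=get_image('wrist'); cv2.imwrite('pics/w19.png',im[:,:,::-1])
im=get_image('top'); crop(im,20,90,190,240,4,'pics/t19.png')
E
python3 go.py 531 129.8 157.5 76
```

```text
t 43.48 pos [531.  130.4 204.9] yaw_y 76.3 tilt [0.0177 0.0121] w 25.3 F [-0.2  0.8 -1.2] q [ 0.54  0.28 -0.26 -0.   -1.01 -2.35]
shift [ 0.0005 -0.0014  0.0474] turn 0.3 rows>= 0.8
```

View pics/w19.png

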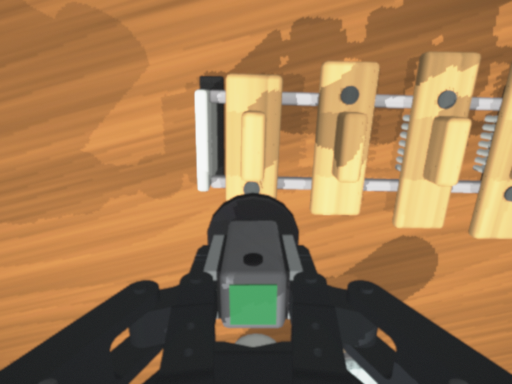

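View pics/t19.png

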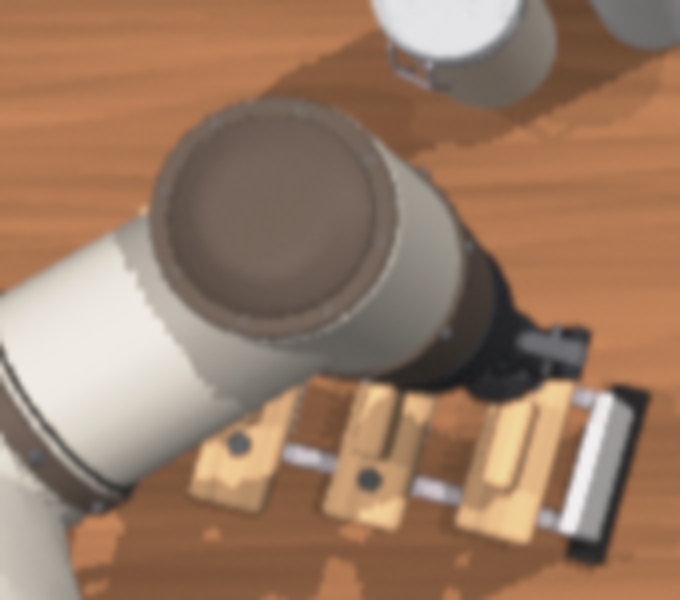

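Request:
jog_arm([
  [0.0005, -0.001, 0.015, 0],
  [0.0005, -0.001, 0.034, 0],
  [0.0005, -0.001, 0.04, 0],
  [0.0005, -0.001, 0.043, 0],
  [0.0005, -0.001, 0.044, 0],
  [0.0005, -0.001, 0.045, 0],
  [0.0005, -0.001, 0.046, 0],
  [0.0005, -0.001, 0.047, 0],
  [0.0005, -0.001, 0.047, 0],
])

```text
clock: 44.6
position: [531.4, 130.2, 159.1]
ee_rot: [0.12, 0.993, 0.007, 0.009]
contact_force: [-2.5, 0.1, 5.6]
gripper_width: 25.5
```

Request:
jog_arm([
  [0, 0, 0.0015, 0],
  [0, 0, 0.0015, 0],
  [0, 0, 0.0015, 0],
  [0, 0, 0.0015, 0],
  [0, 0, 0.0015, 0],
  [0, 0, 0.0015, 0],
  [0, 0, 0.0015, 0],
  [0, 0, 0.0015, 0],
  [0, 0, 0.0015, 0],
  [0, 0, 0.0015, 0],
])

```text
clock: 45.85
position: [531.6, 130.2, 159.0]
ee_rot: [0.119, 0.993, 0.007, 0.009]
contact_force: [-3.1, 0.6, 7.4]
gripper_width: 25.1
```

```bash
python3 - <<'E'
from h import *
im=get_image('scene'); crop(im,310,140,410,240,6,'pics/s20.png')
E
python3 go.py 428.5 -374.7 225 77
```

```text
t 45.9 pos [531.5 130.2 159. ] yaw_y 76.3 tilt [0.0197 0.0122] w 25.6 F [-4.3 -0.1  7.5] q [ 0.54  0.33 -0.32 -0.   -0.9  -2.35]
shift [-0.0206 -0.5137 -0.0742] turn -0.7 rows>= 8.3
```

View pics/s20.png

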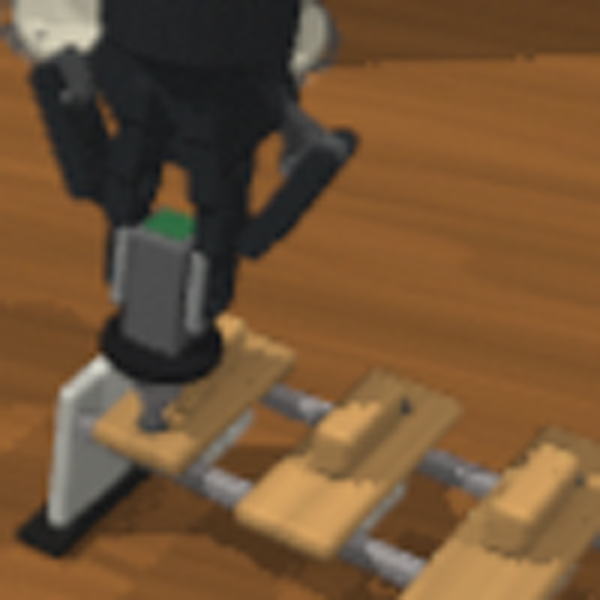

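Request:
jog_arm([
  [0, 0, -0.015, 0],
  [0, 0, -0.05, 0],
  [-0.002, -0.04, -0.07, 0],
  [-0.004, -0.09, -0.073, 0],
  [-0.006, -0.145, -0.073, 0],
  [-0.008, -0.2, -0.074, 0],
  [-0.01, -0.255, -0.074, 0],
  [-0.012, -0.31, -0.074, 0],
  [-0.014, -0.365, -0.074, 0],
  [-0.016, -0.4, -0.074, 0],
])

```text
clock: 47.15
position: [450.0, -265.1, 226.1]
ee_rot: [0.12, 0.993, 0.007, 0.009]
contact_force: [1.2, 0.7, -1.7]
gripper_width: 25.3
```

```bash
python3 go.py 429.8 -375 200 77
```

```text
t 47.15 pos [ 450.  -265.1  226.1] yaw_y 76.2 tilt [0.0196 0.0124] w 25.3 F [ 1.2  0.7 -1.7] q [-0.23  0.22 -0.28 -0.02 -1.06 -1.57]
shift [-0.0062 -0.1119  0.0243] turn -0.8 rows>= 1.8
```

Request:
jog_arm([
  [-0.001, -0.02, 0, -0.8],
  [-0.003, -0.06, 0, -0.8],
  [-0.0062, -0.1, 0.01, -0.8],
  [-0.0062, -0.112, 0.02, -0.8],
  [-0.0062, -0.112, 0.0245, -0.8],
  [-0.0062, -0.112, 0.0245, -0.8],
  [-0.0062, -0.112, 0.0245, -0.8],
])

```text
clock: 48.02
position: [430.3, -374.3, 200.4]
ee_rot: [0.113, 0.994, 0.007, 0.009]
contact_force: [0.5, 0.4, -1.3]
gripper_width: 25.4
```

```bash
python3 - <<'E'
from h import *
im=get_image('scene'); crop(im,140,90,290,220,4,'pics/s21.png')
im=get_image('wrist'); cv2.imwrite('pics/w21.png',im[:,:,::-1])
im=get_image('top'); cv2.imwrite('pics/top21.png',im[:,:,::-1])
E
python3 go.py 429.8 -375 99.5 77
```

```text
t 48.17 pos [ 430.2 -374.5  200.4] yaw_y 77.0 tilt [0.0206 0.012 ] w 25.5 F [-0.3  0.  -1. ] q [-0.44  0.33 -0.2  -0.02 -1.03 -1.34]
shift [ 0.0021 -0.0022  0.1009] turn 0.0 rows>= 1.6
```

View pics/s21.png

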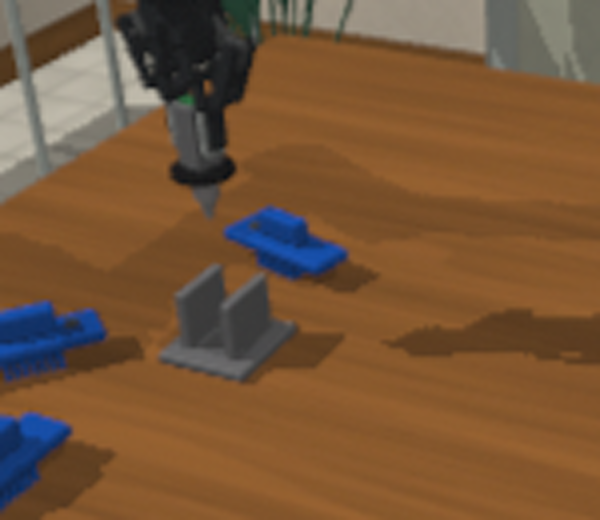

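View pics/w21.png

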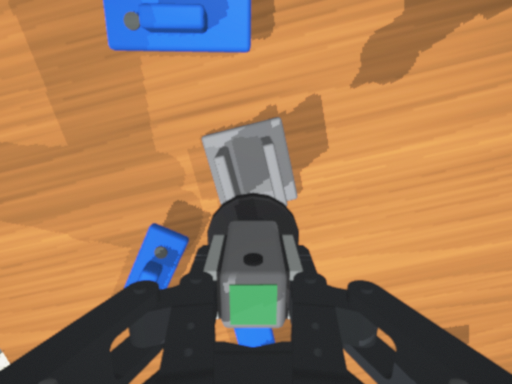

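View pics/top21.png

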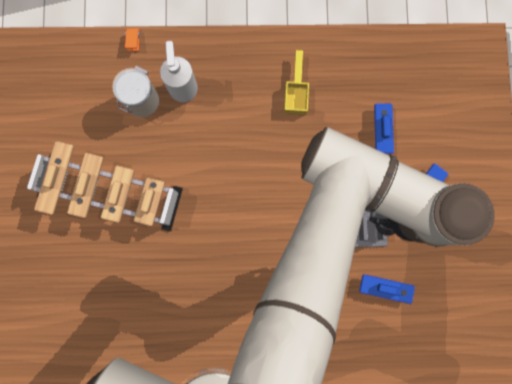

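Request:
jog_arm([
  [0.001, -0.001, 0.03, 0],
  [0.002, -0.002, 0.06, 0],
  [0.002, -0.002, 0.08, 0],
  [0.002, -0.002, 0.09, 0],
  [0.002, -0.002, 0.096, 0],
  [0.002, -0.002, 0.099, 0],
  [0.002, -0.002, 0.1, 0],
  [0.002, -0.002, 0.1, 0],
])

```text
clock: 49.18
position: [430.1, -375.0, 100.8]
ee_rot: [0.113, 0.994, 0.007, 0.01]
contact_force: [-1.4, -0.9, -1.3]
gripper_width: 25.5
```

```bash
python3 - <<'E'
from h import *
im=get_image('scene'); crop(im,140,90,290,220,4,'pics/s22.png')
im=get_image('wrist'); cv2.imwrite('pics/w22.png',im[:,:,::-1])
E
python3 go.py 429.8 -375 99.5 77
```

```text
t 49.27 pos [ 430.1 -375.   100.8] yaw_y 77.0 tilt [0.0213 0.0116] w 25.5 F [-0.9  0.2 -0.2] q [-0.44  0.44 -0.31 -0.03 -0.81 -1.33]
shift [ 0.0003 -0.0001  0.0013] turn 0.0 rows>= 0.0
```

View pics/s22.png

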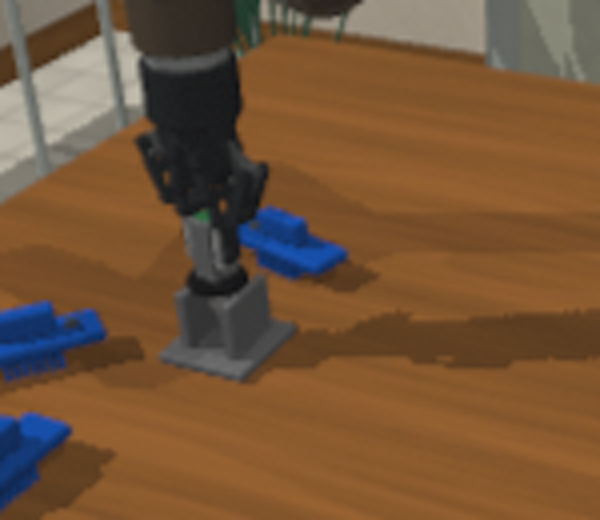

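View pics/w22.png

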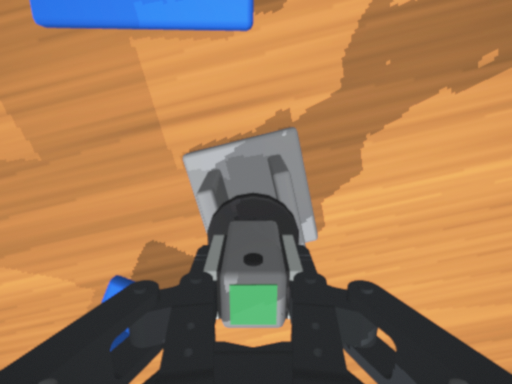

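Request:
jog_arm([
  [0, 0, 0.001, 0],
  [0, 0, 0.002, 0],
  [0, 0, 0.002, 0],
])

```text
clock: 49.65
position: [430.3, -375.0, 99.6]
ee_rot: [0.113, 0.994, 0.007, 0.01]
contact_force: [-1.1, 1.4, 4.4]
gripper_width: 25.8
```

Request:
jog_arm([
  [0, 0, 0, 0],
  [0, 0, 0, 0],
  [0, 0, 0, 0],
  [0, 0, 0, 0],
], hand=0.5)

```text
clock: 50.15
position: [430.3, -375.1, 99.4]
ee_rot: [0.113, 0.994, 0.007, 0.01]
contact_force: [-0.0, -0.3, -0.4]
gripper_width: 63.9
```

Request:
jog_arm([
  [0, 0, -0.015, 0],
  [0, 0, -0.04, 0],
  [0, 0, -0.08, 0],
  [0, 0, -0.12, 0],
  [0, 0, -0.15, 0],
  [0.03, 0.04, -0.15, 0],
  [0.06, 0.09, -0.15, 0],
  [0.06, 0.14, -0.15, 0],
  [0.06, 0.15, -0.15, 0],
  [0.06, 0.15, -0.15, 0],
])

```text
clock: 51.4
position: [402.5, -216.9, 251.5]
ee_rot: [0.112, 0.994, 0.007, 0.011]
contact_force: [-0.9, 0.6, 0.8]
gripper_width: 63.8
```

```bash
python3 - <<'E'
from h import *
im=get_image('scene'); crop(im,140,90,290,220,4,'pics/s23.png')
im=get_image('top'); cv2.imwrite('pics/top23.png',im[:,:,::-1])
E
python3 go.py 429.8 -375 99.5 77
```

```text
t 51.5 pos [ 402.3 -217.8  250.9] yaw_y 77.0 tilt [0.0218 0.0109] w 64.0 F [-1.   0.4  0.3] q [-0.15  0.09 -0.38 -0.02 -1.08 -1.64]
shift [-0.0593 -0.1494  0.1502] turn 0.0 rows>= 3.5
```

View pics/s23.png

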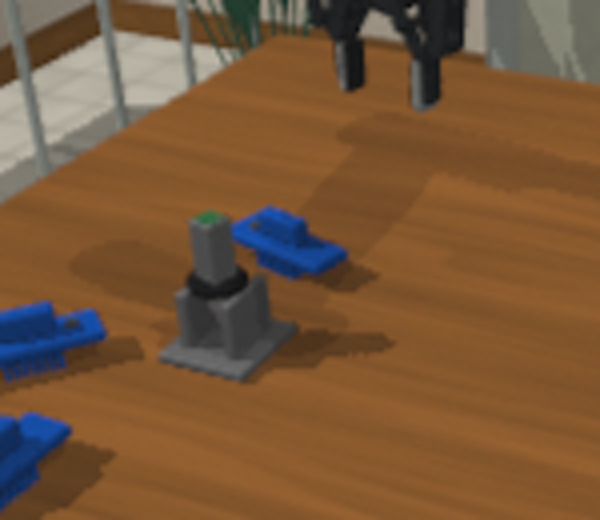

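View pics/top23.png

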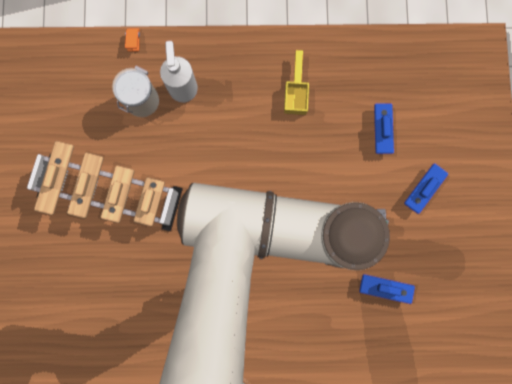

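```bash
python3 - <<'E'
from h import *
a=cv2.imread('pics/top9.png').astype(int);b=get_image('top')[:,:,::-1].astype(int)
print(np.abs(a-b)[130:230,25:178].max(2).__gt__(60).sum())
job_done(); print(read_state()['clock'])
E
```

```text
6
the job is handed in; nothing more can be done
the job is handed in; nothing more can be done
```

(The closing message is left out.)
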